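# Put a mixed handful of car parts away in their stock bins

## Robot

A 6-joint arm with a two-finger parallel gripper is mounted at the origin on the work surface. World frame = base frame: x ahead of the robot, y to its left, z up, the work surface at z = 0. Lengths are in mm, angles in rad, forces in N, time in s.
With the tool pointing down it reaches from about 275 to 1000 mm from the base axis. Payload 8.4 kg.
Tool frame: the origin (TCP) lies on the centre line of the jaws, within the pads' length; the fingertips stand r.tip_reach ahead of it and the grasp point (between the pads) lies 3 mm ahead of it (r.tip_reach is the distance from the TCP to the fingertips, in mm); z points along the fingers, y is the direction in which the jaws open and shut (so a half turn about z gives the same grasp; the last joint's range is limited). The gripper opens to 85 mm and grips with 20 to 120 N. Pads are 22 mm wide; open, the fingers measure 114 mm over their backs; the gripper's body (76 mm by 85 mm) begins 54 mm behind the grasp point. The pads swing forward as they close: fully open they stand 13 mm farther back than shut.
Start: joints at [1.113, 0.353, 1.633, -0, 1.155, -0.002], TCP at [275.112, 561.196, 253.281] pointing down, gripper open.
Joint ranges: [-2.63, 2.63], [-0.92, 2.1], [0.06, 2.66], [-1.3, 4.44], [0, 2.69], [-3.02, 3.02]. Speed limits (rad/s): [2.22, 2.22, 2.79, 3.14, 3.14, 3.14].

## Interface

Orientations are given as [roll, pitch, yaw] about the fixed x, y, z axes, in that order (R = Rz(yaw) Ry(pitch) Rx(roll)).
In Python, from rig import sense, optics, r, nets gives the robot as it stands. The module is installed in compiled form; this text tells all that it offers.
- The arm moves only by the tool carry_out, never from a script. Its argument "increments" is a list that holds one entry, the list of rows, each a list of 6 numbers: the shift along the tool's x, y, z normalised to -1 to 1, where 1 is 40 cm, then the turn, a rotation vector about the tool's x, y, z normalised to -1 to 1, where 1 is 60 degrees. A call has 1 to 5 rows; each row is the pose to reach, as a shift and turn from the pose commanded when the call began, along the tool's axes at that moment; what a row does not reach only later rows make up. A row lasts 1/12 s, in which the tool goes at most 41.7 mm and 7.16 degrees, less where a joint would pass 70% of its speed; a pose out of reach is approached as far as the arm can. A call with a number of a shift or a turn outside -1 to 1 is refused whole. A call with a gripper value outside its range is refused whole. "hand" is the closure, from 0 (fully open) to 1 (shut), set as the call begins (left out, the last holds). The fingers move at their own pace and stop on an object; "squeeze" is the grip in N (left out, the last holds). Time passes only in rows, so rows that repeat a pose let the fingers close. It gives the time, the measured TCP pose, the force and the opening at its end, in the units of the state.
- sense(): the state, without advancing time (a new reading comes with each control period).
- optics.grab_frame(name): name is "scene" or "top" or "wrist"; returns a dict with "img" (384x512x3 uint8, red, green, blue), "range_z" (384x512 float32, mm along the optical axis (not along the pixel's ray), 0 where there is no reading), "fov_y" (degrees; the focal length in pixels is half the picture's height over the tangent of half this angle, whatever the lens; pixels are square), "cx", "cy" (the principal point, pixels), "R" (3x3) and "t" (3): a world point X has camera coordinates R X + t. Camera axes: x right, y down, z forward; pixel columns grow to the right and rows downward; lengths in mm; the calibration is good to about 2 mm. A picture is of the moment at which its call begins.
- r.sign_off(): hands the job in, once; it reports no verdict.
Trained networks look in the newest picture that a camera, given by its name, has taken for a name from the list of things; names that differ only in an ending like _2 or _b are one class to them, and where a whole thing is asked for, a point or a joint stands for the part that bears it (a point fixed in the world has none). Each returns a list of dicts, best first, with "confidence" (0 to 1); they miss things now and then, are a little off and sometimes report something else, mostly with a low value. They report only what shows in the picture. A call takes as long as a camera call. They do not tell look-alikes from the thing itself.
- nets.trace(target, camera): "mask" (384x512 bool, what is visible of it).
- nets.tip_of(target, camera): "point" ([x, y, z] in mm, in world coordinates, good to about 4 mm: a listed point, or the origin of a listed thing).
The state is a dict: "clock": time; "qpos": joint angles; "qvel": joint speeds; "joint_efforts": joint torques, N m; "eef_pos": TCP position; "tcp_rot": TCP orientation; "contact_force": force on the tool from outside, world axes, zero at the start; "wrist_torque": the same for the moment, N m; "opening": opening from 0.0 (shut) to 1.0 (fully open).
Only numpy, scipy, OpenCV 4.12 (cv2) and the standard library are available. Lean on these libraries where they do the work, as an engineer would, in place of code of your own. Each camera call takes 0.05 s, during which the arm holds its last target.

## Task

Put the five loose car parts on the counter mat (two spark plugs, a ball bearing, an idler pulley and a wheel nut) away in the blue bins: each goes into the empty front bay of the bin that holds the same kind of part at its rear. Set each part down on the floor of the bay rather than dropping it in: the bearing and the pulley flat, the nut standing on its flange, the two plugs lying next to each other, not one on the other.

Things in the scene. Friction and masses are not known exactly. Their poses are not given: they have to be found in the camera images.
- plug_a: Spark plug, steel and white ceramic, lying on a hexagon flat at any yaw. x along it: thread end -38 mm, terminal end +37. Origin on the axis in mid-hexagon (x -6..6 mm), 10.4 mm over its support. Hexagon 20.8 mm over flats, 24 over corners: grip it there, across x. Mass centre x = -6 mm; 55 g. Clutter around is under 45 mm high, 25 mm clear of the grasp.
- plug_b: A second spark plug just like plug_a (same size, axes, origin and grip).
- bearing: Steel ball bearing, flat ring with dark seals, 47 mm outside diameter, 20 mm bore, 14 mm high, lying flat. Origin at its middle, 7 mm above its underside, z along its axis. About 106 g. Clutter around is under 45 mm high, 25 mm clear of the grasp.
- pulley: Black flanged idler pulley with a steel bearing in its middle, 56 mm diameter, 26 mm high, lying flat. Origin at its middle, 13 mm above its underside, z along its axis. 130 to 250 g. Clutter around is under 45 mm high, 25 mm clear of the grasp.
- wheel_nut: Bright closed wheel nut, standing on its round flange (30 mm diameter, 4 mm high); hexagon 21 mm over the flats (two of them face along its x and -x) from 4 to 27 mm up, domed end, 34 mm high in all. Origin at the centre of its underside, z up. 75 g. Clutter around is under 45 mm high, 25 mm clear of the grasp.
- bin_plugs: Fixed blue open bin, 178x130 mm, with spark plugs at its rear. Origin at counter height below the centre of its EMPTY FRONT BAY: x -50..50 mm, y -61..61 mm, floor 4 mm up. x to the stock (away from the robot, yaw within 0.05 rad), z up. Divider before the stock 30 mm high, front wall 30, sides 38 rising to 55, rear wall 55; stock under 50. The four bins stand side by side.
- bin_bearings: Fixed blue open bin, 178x130 mm, with ball bearings at its rear. Origin at counter height below the centre of its EMPTY FRONT BAY: x -50..50 mm, y -61..61 mm, floor 4 mm up. x to the stock (away from the robot, yaw within 0.05 rad), z up. Divider before the stock 30 mm high, front wall 30, sides 38 rising to 55, rear wall 55; stock under 50. The four bins stand side by side.
- bin_pulleys: Fixed blue open bin, 178x130 mm, with idler pulleys at its rear. Origin at counter height below the centre of its EMPTY FRONT BAY: x -50..50 mm, y -61..61 mm, floor 4 mm up. x to the stock (away from the robot, yaw within 0.05 rad), z up. Divider before the stock 30 mm high, front wall 30, sides 38 rising to 55, rear wall 55; stock under 50. The four bins stand side by side.
- bin_nuts: Fixed blue open bin, 178x130 mm, with wheel nuts at its rear. Origin at counter height below the centre of its EMPTY FRONT BAY: x -50..50 mm, y -61..61 mm, floor 4 mm up. x to the stock (away from the robot, yaw within 0.05 rad), z up. Divider before the stock 30 mm high, front wall 30, sides 38 rising to 55, rear wall 55; stock under 50. The four bins stand side by side.
Not all that is in view belongs to the job. Leave any orange look-alike of the plug_a alone.

How it is judged:
By the outcome, as a careful person would: the job done as asked, in the order asked, and still so for the second after the job is handed in, with the robot touching nothing.
It also fails if it takes over 136 s, if anything falls off the work surface, if the arm or the gripper's body presses on something with over 40 N, if the wrist force passes 120 N, or if a joint passes its speed limit or range.

## Working session

There is one attempt and no reset: what is moved stays moved. The work goes in short steps, Python scripts to look and compute and a tool call to move; the robot and the scene stay as the last step left them, time stands still between calls to the robot, and variables do not carry over. Pictures are saved under pics/ and viewed, and the job is handed in when it is done.

Besides the shell and the picture viewer there is one more tool, called after "Request:" by a JSON object that holds its "fn" and its "kwargs", one argument or row to a line. carry_out: Moves the arm, as the interface text tells. Its arguments: {"type":"object","properties":{"increments":{"type":"array","items":{"type":"array","items":{"type":"array","items":{"type":"number","minimum":-1,"maximum":1}}}},"hand":{"type":"number"},"squeeze":{"type":"number"}},"required":["increments"]}

```bash
mkdir -p pics; ls
python3 - <<'E'
from rig import sense, optics, r, nets
import cv2,numpy as np
print(r.tip_reach); print(sense())
for n in ["scene","top","wrist"]:
    f=optics.grab_frame(n)
    cv2.imwrite(f"pics/{n}0.png",f["img"][:,:,::-1])
    np.savez(f"pics/{n}0.npz",**{k:f[k] for k in f})
    print(n,f["fov_y"],f["cx"],f["cy"],f["R"].round(3).tolist(),f["t"])
E
```

```text
pics
22.0
{'clock': 0.0, 'qpos': array([ 1.11265160e+00,  3.53638947e-01,  1.63412636e+00,  1.02185118e-05,
        1.15518588e+00, -2.38044986e-03]), 'qvel': array([-8.33465825e-05,  3.85064402e-04, -1.44934095e-03,  1.86194823e-05,
        8.10186645e-04, -1.28622723e-03]), 'joint_efforts': array([-2.16823268e-03, -6.05253410e+01, -3.42064762e+01, -3.06809416e-04,
        9.66570340e-03,  1.51409654e-05]), 'eef_pos': array([274.88633318, 560.81850892, 252.5707259 ]), 'tcp_rot': array([-3.14023415e+00, -1.25768847e-05,  2.68582424e+00]), 'contact_force': array([-0.20717614,  0.14759582,  0.29680154]), 'wrist_torque': array([-0.00476572,  0.04409855,  0.01776205]), 'opening': 1.000545784934867}
scene 53.442245247598876 258.1991184359601 191.41174613536754 [[0.838, 0.545, 0.012], [0.388, -0.581, -0.715], [-0.383, 0.604, -0.699]] [-410.95301133 -172.24595875 1031.68916171]
top 56.584899652815444 260.1320743349077 193.86187658634915 [[0.009, -1.0, -0.004], [-0.979, -0.008, -0.203], [0.203, 0.005, -0.979]] [  2.74018638 477.53788452 738.83136318]
wrist 61.8755347341646 249.98194279033348 190.52279594914413 [[0.439, 0.898, -0.003], [0.859, -0.419, 0.295], [0.264, -0.132, -0.956]] [-623.33446097  -39.06229405  381.02145926]
```

View pics/top0.png

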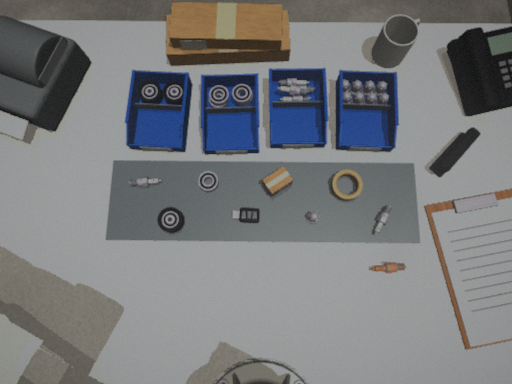

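View pics/scene0.png

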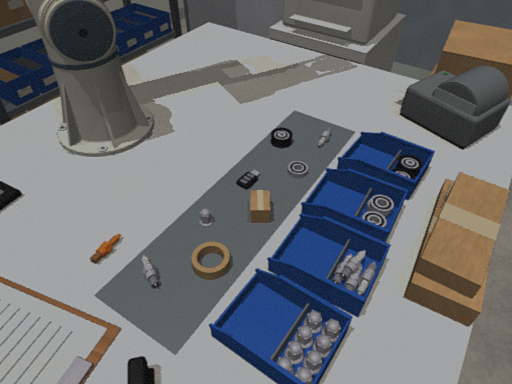

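Run:
```python
from rig import sense, optics, r, nets
import numpy as np
for cam in ["top","scene"]:
  for n in ["plug_a","bearing","pulley","wheel_nut","bin_plugs","bin_bearings","bin_pulleys","bin_nuts"]:
    print(cam,n,[(np.round(d["point"],1).tolist(),round(d["confidence"],2)) for d in nets.tip_of(n,cam)][:7])
print(sense()["clock"])
```

```text
top plug_a [([324.0, -282.6, 13.2], 0.73), ([427.3, -270.5, 14.9], 0.56), ([513.8, 277.4, 7.9], 0.51)]
top bearing [([514.2, 128.1, 10.4], 0.86), ([651.7, -242.2, 0.7], 0.73)]
top pulley [([422.6, 204.4, 13.6], 0.69)]
top wheel_nut [([431.0, -119.6, -1.0], 0.59)]
top bin_plugs [([657.1, -82.2, -0.7], 0.63), ([642.7, 73.6, 4.7], 0.37)]
top bin_bearings [([638.9, 75.8, 4.2], 0.86)]
top bin_pulleys [([647.3, 252.7, 2.0], 0.89)]
top bin_nuts [([429.6, -117.7, 1.0], 0.59), ([649.4, -239.1, -1.2], 0.56), ([640.6, 73.7, 0.7], 0.45)]
scene plug_a [([321.9, -276.7, 8.9], 0.7), ([426.3, -271.1, 13.2], 0.66), ([511.7, 277.5, 10.3], 0.54)]
scene bearing [([515.7, 129.9, 5.4], 0.76)]
scene pulley [([420.8, 211.9, 16.9], 0.62)]
scene wheel_nut [([431.1, -115.1, 1.8], 0.74)]
scene bin_plugs [([657.3, -80.8, 0.5], 0.65), ([514.8, 276.1, 10.9], 0.35)]
scene bin_bearings [([640.5, 74.4, 2.8], 0.72)]
scene bin_pulleys [([646.4, 250.2, 1.8], 0.62)]
scene bin_nuts [([651.3, -243.1, -6.3], 0.78)]
0.95
```

```bash
cat > h.py <<'E'
import numpy as np, cv2
def pts(f):
    z=f["range_z"]; h,w=z.shape; F=h/2/np.tan(np.radians(float(f["fov_y"]))/2)
    u,v=np.meshgrid(np.arange(w),np.arange(h))
    c=np.stack([(u-f["cx"])/F*z,(v-f["cy"])/F*z,z],-1)
    return (c-f["t"])@f["R"]
def proj(f,X):
    F=384/2/np.tan(np.radians(float(f["fov_y"]))/2)
    c=np.asarray(X)@np.asarray(f["R"]).T+f["t"]
    return c[...,:2]/c[...,2:]*F+np.array([f["cx"],f["cy"]])
E
python3 - <<'E'
from h import *
parts=dict(plug1=(427,-270),plug2=(513,277),bearing=(514,128),pulley=(422,206),nut=(431,-118))
for cam in ["top","scene"]:
    f=np.load(f"pics/{cam}0.npz"); P=pts(f); ok=f["range_z"]>0
    g=ok&(abs(P[...,2])<4)&(P[...,0]>380)&(P[...,0]<560)&(abs(P[...,1])<330)
    A=np.c_[P[g][:,:2],np.ones(g.sum())]; print(cam,"plane",np.linalg.lstsq(A,P[g][:,2],rcond=None)[0].round(4), P[g][:,2].std())
    for n,(x,y) in parts.items():
        m=ok&(np.hypot(P[...,0]-x,P[...,1]-y)<50)&(P[...,2]>5)
        Q=P[m]; c=Q[:,:2].mean(0); C=np.cov((Q[:,:2]-c).T); w,V=np.linalg.eigh(C)
        print(n,m.sum(),"mean",c.round(1),"mid",((Q.max(0)+Q.min(0))/2).round(1),"ext",np.ptp(Q,0).round(1),"zmax",Q[:,2].max().round(1),"ax",np.degrees(np.arctan2(V[1,1],V[0,1])).round(1),np.sqrt(w).round(1))
E
python3 - <<'E'
import cv2
im=cv2.imread('pics/top0.png'); cv2.imwrite('pics/top0z.png',cv2.resize(im[60:245,100:425],None,fx=2.4,fy=2.4,interpolation=cv2.INTER_CUBIC))
E
```

```text
top plane [ 1.600e-03  7.000e-04 -9.496e-01] 1.4017129712884067
plug1 228 mean [ 430.3 -271.2] mid [ 428.1 -272.    13.9] ext [66.3 41.2 17.3] zmax 22.6 ax 152.3 [ 5.1 18.7]
plug2 212 mean [512.9 277.2] mid [514.8 275.8  14.2] ext [23.8 73.9 17.2] zmax 22.8 ax 95.6 [ 5.1 18.7]
bearing 278 mean [515.9 128.6] mid [516.  129.   11.7] ext [45.7 46.7 12.7] zmax 18.0 ax -149.3 [12.7 13.1]
pulley 497 mean [423.8 209.1] mid [423.5 209.   17.2] ext [54.7 55.1 23.4] zmax 28.9 ax 68.3 [14.  14.8]
nut 98 mean [ 432.5 -112.9] mid [ 433.  -113.5   20.7] ext [22.7 24.6 31.3] zmax 36.4 ax 156.1 [5.9 6.2]
scene plane [0.0008 0.0006 0.0674] 1.0685892173249005
plug1 323 mean [ 435.5 -274.3] mid [ 429.7 -272.1   14.3] ext [67.1 42.8 18. ] zmax 23.3 ax 151.5 [ 5.3 18.8]
plug2 125 mean [516.9 272.9] mid [515.2 276.8  14.2] ext [22.9 78.5 17.9] zmax 23.2 ax 93.4 [ 5.1 18.9]
bearing 244 mean [518.1 127.1] mid [517.2 129.5  10.9] ext [46.9 47.9 11.6] zmax 16.7 ax 117.1 [12.4 13.7]
pulley 338 mean [427.4 206. ] mid [425.  210.5  16.8] ext [54.4 57.8 23.4] zmax 28.5 ax 118.4 [14.4 16.1]
nut 158 mean [ 439.1 -117.3] mid [ 434.8 -113.3   20. ] ext [25.8 24.8 29.8] zmax 34.9 ax -141.9 [4.9 6.2]
```

View pics/top0z.png

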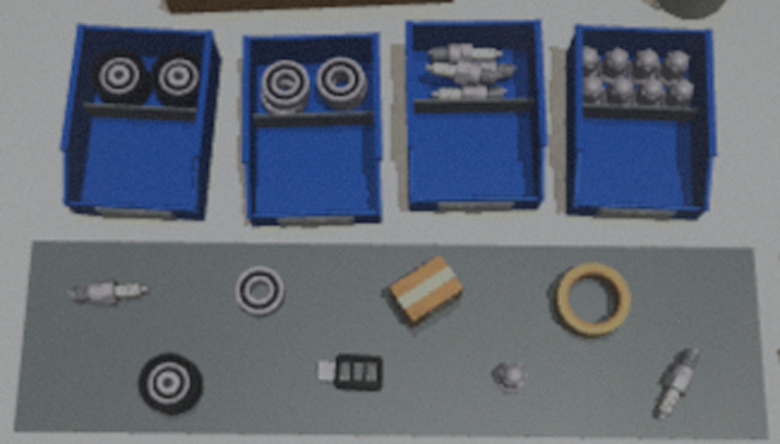

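View pics/wrist0.png

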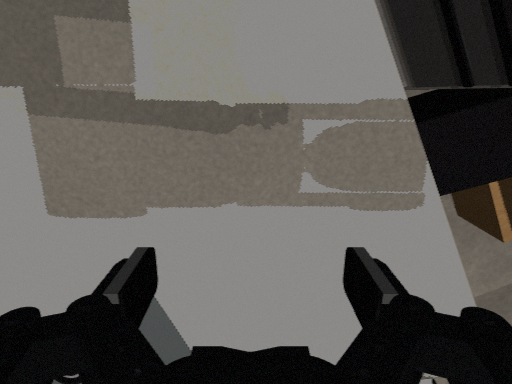

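Run:
```python
from h import *
bins=dict(pulleys=(646,252),bearings=(639,75),plugs=(657,-82),nuts=(650,-241))
for cam in ["top","scene"]:
    f=np.load(f"pics/{cam}0.npz"); P=pts(f); I=f["img"].astype(int); print(cam,"cam pos",(-f["R"].T@f["t"]).round(0))
    blue=(f["range_z"]>0)&(I[...,2]>I[...,0]*1.8)&(I[...,2]>I[...,1]*1.4)
    for n,(x,y) in bins.items():
        m=blue&(P[...,0]>x-75)&(P[...,0]<x+145)&(abs(P[...,1]-y)<78)&(P[...,2]>-2)
        Q=P[m]; (c,s,a)=cv2.minAreaRect(Q[:,:2].astype(np.float32))
        if a>45:a-=90; s=s[::-1]
        fl=P[m&(P[...,2]<12)&(P[...,0]<x+55)]; hi=Q[Q[:,2]>24]
        (c2,s2,a2)=cv2.minAreaRect(hi[:,:2].astype(np.float32))
        if a2>45:a2-=90; s2=s2[::-1]
        th=np.radians(a); d=np.array([np.cos(th),np.sin(th)]); 
        print(n,"all",np.round(c,1),np.round(s,1),round(a,1),"hi",np.round(c2,1),np.round(s2,1),round(a2,1),"-> origin",(np.array(c)-36*d).round(1),"floor z",np.median(fl[:,2]).round(1),"fl pct", np.percentile(fl[:,0],[1,99]).round(0),np.percentile(fl[:,1],[1,99]).round(0))
f=np.load("pics/wrist0.npz"); c=-f["R"].T@f["t"]; print("wrist cam",c.round(1)," axis",f["R"][2].round(3))
```

```text
top cam pos [317.   3. 820.]
pulleys all [680.2 250. ] [180.3 135.1] -2.6 hi [680.2 250. ] [180.3 135.1] -2.6 -> origin [644.2 251.7] floor z 3.8 fl pct [605. 697.] [203. 313.]
bearings all [674.4  82.8] [179.4 138.1] 2.1 hi [674.5  79.7] [179.1 132.2] 2.2 -> origin [638.4  81.5] floor z 3.7 fl pct [589. 692.] [ 18. 138.]
plugs all [690.6 -78.2] [179.  132.2] 1.0 hi [690.6 -78.2] [179.  132.2] 1.0 -> origin [654.6 -78.8] floor z 3.5 fl pct [606. 707.] [-141.  -21.]
nuts all [ 685.  -240.8] [179.5 132.3] -2.3 hi [ 685.  -240.8] [179.5 132.3] -2.3 -> origin [ 649.  -239.4] floor z 3.4 fl pct [610. 701.] [-301. -188.]
scene cam pos [ 807. -499.  602.]
pulleys all [682.4 250.3] [179.4 138.8] -2.7 hi [682.4 250.3] [179.4 138.8] -2.7 -> origin [646.4 252. ] floor z 4.3 fl pct [598. 691.] [191. 317.]
bearings all [675.9  80.3] [179.7 138. ] 2.1 hi [675.9  80.3] [179.7 138. ] 2.1 -> origin [639.9  79. ] floor z 4.1 fl pct [591. 693.] [ 54. 142.]
plugs all [692.  -78.1] [179.9 136.3] 1.7 hi [692.  -78.1] [179.9 136.3] 1.7 -> origin [656.1 -79.2] floor z 4.0 fl pct [608. 711.] [-144.  -16.]
nuts all [ 685.6 -240.3] [181.5 135.5] -2.2 hi [ 685.6 -240.3] [181.5 135.5] -2.2 -> origin [ 649.6 -238.9] floor z 3.9 fl pct [602. 698.] [-305. -178.]
wrist cam [207.  593.8 374. ]  axis [ 0.264 -0.132 -0.956]
```

```bash
cat > plan.py <<'E'
import sys, numpy as np
from scipy.spatial.transform import Rotation as Ro
from rig import sense, r
def Rt(yaw): return Ro.from_euler('xyz',[np.pi,0,yaw])
def plan(wps, vmax=37., wmax=6.5, start=None):
    """wps: list of (x,y,z,yaw_deg); prints calls"""
    s=sense(); p=np.array(s["eef_pos"]); R=Ro.from_euler('xyz',s["tcp_rot"])
    print("t",round(s["clock"],2),"pos",p.round(1),"yaw",np.degrees(s["tcp_rot"][2]).round(1),"q",np.round(s["qpos"],2),"F",np.round(s["contact_force"],1),"open",round(s["opening"],3),"tip",r.tip_reach)
    for w in wps:
        T=np.array(w[:3],float); y1=np.radians(w[3]); y0=R.as_euler('xyz')[2]
        dy=(y1-y0+np.pi)%(2*np.pi)-np.pi
        if len(w)>4: dy+=2*np.pi*w[4]
        n=int(np.ceil(max(np.linalg.norm(T-p)/vmax,abs(np.degrees(dy))/wmax,1)))
        nc=int(np.ceil(n/5)); p0=p.copy()
        for k in range(nc):
            a=(k+1)/nc; P=p0+(T-p0)*a; RR=Rt(y0+dy*a)
            sh=(R.inv().apply(P-p)/400).round(3); tu=((R.inv()*RR).as_rotvec()/np.radians(60)).round(3)
            print("  to",P.round(0),round(np.degrees(y0+dy*a)),"rows",int(np.ceil(n/nc)),[float(v)+0. for v in sh]+[float(v)+0. for v in tu])
            p=p+R.apply(sh*400); R=R*Ro.from_rotvec(tu*np.radians(60))
E
python3 -c "
from plan import *
plan([(515,276,160,94.5),(515,276,110,94.5)])"
```

```text
t 0.95 pos [275.1 561.2 253.3] yaw 153.9 q [ 1.11  0.35  1.63  0.    1.16 -0.  ] F [-0.6 -0.6  0. ] open 0.999 tip 22.0
  to [355. 466. 222.] 134 rows 4 [-0.284, -0.125, 0.078, 0.0, 0.0, 0.33]
  to [435. 371. 191.] 114 rows 4 [-0.31, -0.022, 0.077, 0.0, 0.0, 0.33]
  to [515. 276. 160.] 94 rows 4 [-0.299, 0.084, 0.078, 0.0, 0.0, 0.33]
  to [515. 276. 110.] 94 rows 2 [0.0, 0.0, 0.125, 0.0, 0.0, 0.0]
```

Request:
{"fn": "carry_out", "kwargs": {
  "increments": [
    [[-0.284, -0.125, 0.078, 0, 0, 0.33], [-0.284, -0.125, 0.078, 0, 0, 0.33], [-0.284, -0.125, 0.078, 0, 0, 0.33], [-0.284, -0.125, 0.078, 0, 0, 0.33]]
  ],
  "hand": 0,
  "squeeze": 40
}}

```text
clock: 1.28
eef_pos: [357.5, 461.2, 220.2]
tcp_rot: [-3.138, 0.003, 2.332]
contact_force: [-0.1, 0.2, -0.3]
opening: 1.004
```

Request:
{"fn": "carry_out", "kwargs": {
  "increments": [
    [[-0.31, -0.022, 0.077, 0, 0, 0.33], [-0.31, -0.022, 0.077, 0, 0, 0.33], [-0.31, -0.022, 0.077, 0, 0, 0.33], [-0.31, -0.022, 0.077, 0, 0, 0.33]]
  ]
}}

```text
clock: 1.62
eef_pos: [437.5, 366.4, 189.7]
tcp_rot: [-3.14, 0.002, 1.986]
contact_force: [-1.2, -0.2, -0.8]
opening: 1.003
```

Request:
{"fn": "carry_out", "kwargs": {
  "increments": [
    [[-0.299, 0.084, 0.078, 0, 0, 0.33], [-0.299, 0.084, 0.078, 0, 0, 0.33], [-0.299, 0.084, 0.078, 0, 0, 0.33], [-0.299, 0.084, 0.078, 0, 0, 0.33], [-0.299, 0.084, 0.078, 0, 0, 0.33]]
  ]
}}

```text
clock: 2.03
eef_pos: [515.8, 274.3, 159.5]
tcp_rot: [-3.141, 0.0, 1.647]
contact_force: [-0.3, 0.6, -0.3]
opening: 0.999
```

```bash
cat > w.py <<'E'
import sys
from h import *; from rig import optics,sense
f=optics.grab_frame("wrist"); n=sys.argv[1]; np.savez(f"pics/{n}.npz",**f)
s=sense(); p=s["eef_pos"]; P=pts(f)
print("t",round(s["clock"],2),p.round(1),s["tcp_rot"].round(3),"F",s["contact_force"].round(1),"op",round(s["opening"],3))
im=f["img"][:,:,::-1].copy()
u=proj(f,[p[0],p[1],10]); cv2.drawMarker(im,tuple(int(v) for v in u),(0,0,255),cv2.MARKER_CROSS,12,1)
cv2.imwrite(f"pics/{n}.png",im)
if len(sys.argv)>3:
    x,y=map(float,sys.argv[2:4]); ok=(f["range_z"]>0)
    zmin=float(sys.argv[4]) if len(sys.argv)>4 else 5
    m=ok&(np.hypot(P[...,0]-x,P[...,1]-y)<48)&(P[...,2]>zmin)&(P[...,2]<48)
    g=ok&(np.hypot(P[...,0]-x,P[...,1]-y)<60)&(P[...,2]<3); print("ground z",np.median(P[g][:,2]).round(1))
    Q=P[m]; c=Q[:,:2].mean(0); w,V=np.linalg.eigh(np.cov((Q[:,:2]-c).T)); d=V[:,1]
    print(m.sum(),"mean",c.round(1),"mid",((Q.max(0)+Q.min(0))/2).round(1),"ext",np.ptp(Q,0).round(1),"ax",np.degrees(np.arctan2(d[1],d[0])).round(1))
    e=np.array([-d[1],d[0]]); r_=cv2.minAreaRect(Q[:,:2].astype(np.float32)); print("rect",np.round(r_[0],1),np.round(r_[1],1),round(r_[2],1))
    s1=(Q[:,:2]-c)@d; s2=(Q[:,:2]-c)@e
    for lo in np.arange(-42,42,6):
        k=(s1>=lo)&(s1<lo+6)
        if k.sum()>3: print("  s",lo+3,(c+d*(lo+3)).round(0),"w",np.ptp(s2[k]).round(1),"mid",((s2[k].max()+s2[k].min())/2).round(1),"z",Q[k][:,2].max().round(1))
E
python3 w.py w1 515 276
```

```text
t 2.08 [515.1 275.5 159.9] [-3.141 -0.     1.648] F [ 0.3 -0.3  0. ] op 1.001
ground z 1.4
1520 mean [511.6 279.1] mid [512.1 274.9  14.4] ext [24.3 75.5 18.5] ax 95.4
rect [511.9 275. ] [23.7 75.6] 4.5
  s -39 [515. 240.] w 5.5 mid 0.3 z 15.2
  s -33 [515. 246.] w 12.5 mid 0.1 z 18.3
  s -27 [514. 252.] w 12.6 mid 0.1 z 18.8
  s -21 [514. 258.] w 12.5 mid -0.0 z 18.7
  s -15 [513. 264.] w 12.4 mid -0.1 z 17.8
  s -9 [512. 270.] w 23.7 mid 0.1 z 23.6
  s -3 [512. 276.] w 23.7 mid 0.1 z 23.1
  s 3 [511. 282.] w 23.4 mid -0.0 z 23.1
  s 9 [511. 288.] w 20.7 mid 0.2 z 22.9
  s 15 [510. 294.] w 19.6 mid 0.5 z 22.4
  s 21 [510. 300.] w 14.5 mid 0.4 z 19.7
  s 27 [509. 306.] w 14.4 mid 0.3 z 19.5
  s 33 [509. 312.] w 7.6 mid -1.5 z 18.3
```

View pics/w1.png

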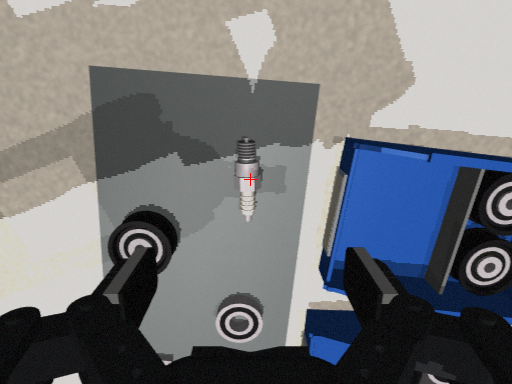

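```bash
python3 -c "
from plan import *
plan([(513,275,60,95.4),(513,275,23,95.4)])"
```

```text
t 2.08 pos [515.1 275.5 159.9] yaw 94.4 q [0.49 0.4  1.8  0.   0.94 0.41] F [ 0.3 -0.3  0. ] open 1.001 tip 22.0
  to [513. 275.  60.] 95 rows 3 [-0.001, -0.005, 0.25, -0.001, 0.0, -0.016]
  to [513. 275.  23.] 95 rows 1 [0.0, 0.0, 0.092, 0.0, 0.0, 0.0]
```

Request:
{"fn": "carry_out", "kwargs": {
  "increments": [
    [[-0.001, -0.005, 0.25, 0, 0, -0.016], [-0.001, -0.005, 0.25, 0, 0, -0.016], [-0.001, -0.005, 0.25, 0, 0, -0.016], [-0.001, -0.005, 0.3, 0, 0, -0.016], [-0.001, -0.005, 0.342, 0, 0, -0.016]]
  ]
}}

```text
clock: 2.5
eef_pos: [511.7, 276.9, 22.3]
tcp_rot: [-3.141, -0.0, 1.669]
contact_force: [-0.6, 0.4, -0.3]
opening: 1.001
```

Request:
{"fn": "carry_out", "kwargs": {
  "increments": [
    [[0, 0, 0, 0, 0, 0], [0, 0, 0, 0, 0, 0], [0, 0, 0, 0, 0, 0], [0, 0, 0, 0, 0, 0], [0, 0, 0, 0, 0, 0]]
  ],
  "hand": 1,
  "squeeze": 40
}}

```text
clock: 2.92
eef_pos: [513.5, 276.1, 24.6]
tcp_rot: [3.14, -0.001, 1.666]
contact_force: [0.5, -0.4, 0.3]
opening: 0.302
```

Request:
{"fn": "carry_out", "kwargs": {
  "increments": [
    [[0, 0, 0, 0, 0, 0], [0, 0, 0, 0, 0, 0], [0, 0, 0, 0, 0, 0], [0, 0, 0, 0, 0, 0], [0, 0, 0, 0, 0, 0]]
  ]
}}

```text
clock: 3.33
eef_pos: [513.6, 275.9, 24.8]
tcp_rot: [3.14, -0.001, 1.666]
contact_force: [-1.8, 0.7, 6.0]
opening: 0.248
```

Request:
{"fn": "carry_out", "kwargs": {
  "increments": [
    [[0, 0, -0.05, 0, 0, 0], [0, 0, -0.15, 0, 0, 0], [0, 0, -0.25, 0, 0, 0], [0, 0, -0.25, 0, 0, 0]]
  ]
}}

```text
clock: 3.67
eef_pos: [516.8, 277.3, 130.9]
tcp_rot: [3.131, -0.004, 1.666]
contact_force: [2.2, 0.8, 0.4]
opening: 0.25
```

```bash
python3 w.py w2; python3 -c "
from plan import *
plan([(655.5,-56,125,181),(655.5,-56,60,181)])"
```

```text
t 3.72 [515.7 276.8 128.1] [ 3.133e+00 -3.000e-03  1.666e+00] F [0.4 0.3 0.4] op 0.255
t 3.72 pos [515.7 276.8 128.1] yaw 95.4 q [0.49 0.43 1.83 0.   0.87 0.4 ] F [0.4 0.3 0.4] open 0.255 tip 22.0
  to [562. 166. 127.] 124 rows 5 [-0.287, 0.09, 0.002, 0.008, -0.001, -0.475]
  to [609.  55. 126.] 152 rows 5 [-0.295, -0.058, 0.003, 0.0, 0.0, -0.476]
  to [656. -56. 125.] 181 rows 5 [-0.231, -0.193, 0.002, 0.0, 0.0, -0.475]
  to [656. -56.  60.] -179 rows 2 [0.0, 0.0, 0.163, 0.0, 0.0, 0.0]
```

View pics/w2.png

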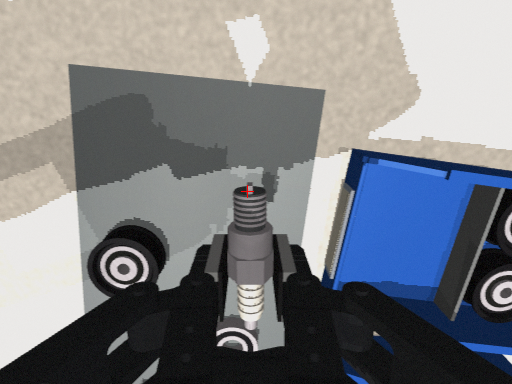

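Request:
{"fn": "carry_out", "kwargs": {
  "increments": [
    [[-0.287, 0.09, 0.002, 0.008, 0, -0.475], [-0.287, 0.09, 0.002, 0.008, 0, -0.475], [-0.287, 0.09, 0.002, 0.008, 0, -0.475], [-0.287, 0.09, 0.002, 0.008, 0, -0.475], [-0.287, 0.09, 0.002, 0.008, 0, -0.475]]
  ]
}}

```text
clock: 4.13
eef_pos: [560.0, 162.2, 121.9]
tcp_rot: [-3.133, -0.002, 2.166]
contact_force: [-0.0, -0.0, 0.4]
opening: 0.252
```

Request:
{"fn": "carry_out", "kwargs": {
  "increments": [
    [[-0.295, -0.058, 0.003, 0, 0, -0.476], [-0.295, -0.058, 0.003, 0, 0, -0.476], [-0.295, -0.058, 0.003, 0, 0, -0.476], [-0.295, -0.058, 0.003, 0, 0, -0.476], [-0.295, -0.058, 0.003, 0, 0, -0.476]]
  ]
}}

```text
clock: 4.55
eef_pos: [606.3, 52.6, 120.6]
tcp_rot: [-3.135, -0.006, 2.662]
contact_force: [-0.2, -0.2, -0.9]
opening: 0.253
```

Request:
{"fn": "carry_out", "kwargs": {
  "increments": [
    [[-0.231, -0.193, 0.002, 0, 0, -0.475], [-0.231, -0.193, 0.002, 0, 0, -0.475], [-0.231, -0.193, 0.002, 0, 0, -0.475], [-0.231, -0.193, 0.002, 0, 0, -0.475], [-0.231, -0.193, 0.002, 0, 0, -0.475]]
  ]
}}

```text
clock: 4.97
eef_pos: [652.6, -57.4, 119.8]
tcp_rot: [-3.139, -0.009, -3.125]
contact_force: [-0.2, 0.4, 0.1]
opening: 0.25
```

Request:
{"fn": "carry_out", "kwargs": {
  "increments": [
    [[0, 0, 0, 0, 0, 0], [0, 0, 0, 0, 0, 0]]
  ]
}}

```text
clock: 5.13
eef_pos: [651.7, -55.5, 120.0]
tcp_rot: [-3.139, -0.009, -3.129]
contact_force: [0.3, -0.1, -0.8]
opening: 0.248
```

```bash
python3 w.py w3; python3 -c "
from plan import *
plan([(655.5,-56,60,181),(655.5,-56,29,181)])"
```

```text
t 5.18 [651.9 -55.5 120.2] [-3.139 -0.009 -3.127] F [-0.8  0.3  0.2] op 0.25
t 5.18 pos [651.9 -55.5 120.2] yaw -179.2 q [-0.09  0.54  1.66 -0.    0.95 -1.67] F [-0.8  0.3  0.2] open 0.25 tip 22.0
  to [656. -56.  60.] -179 rows 2 [-0.01, -0.001, 0.15, -0.002, -0.008, -0.003]
  to [656. -56.  29.] -179 rows 1 [0.0, 0.0, 0.078, 0.0, 0.0, 0.0]
```

View pics/w3.png

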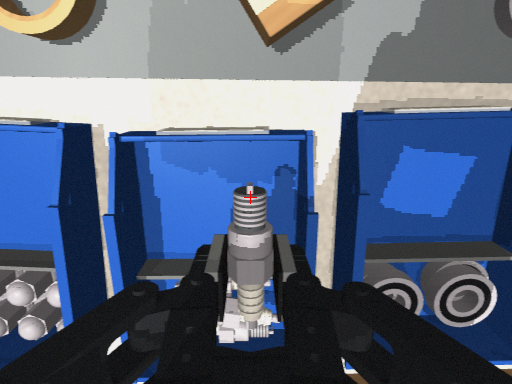

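```bash
cat > binw.py <<'E'
import sys
from h import *
def binfit(n,x,y):
    f=np.load(f"pics/{n}.npz"); P=pts(f); I=f["img"].astype(int)
    b=(f["range_z"]>0)&(I[...,2]>I[...,0]*1.8)&(I[...,2]>I[...,1]*1.4)
    fl=P[b&(abs(P[...,0]-x)<40)&(abs(P[...,1]-y)<50)&(P[...,2]<10)]
    print("floor z",np.median(fl[:,2]).round(1) if len(fl) else None)
    fw=P[b&(P[...,0]<x-30)&(P[...,0]>x-75)&(abs(P[...,1]-y)<45)&(P[...,2]>22)]
    if len(fw): k=np.polyfit(fw[:,1]-y,fw[:,0],1); print("front wall x",k.round(3),"z",fw[:,2].max().round(1),len(fw),np.percentile(fw[:,0],[2,98]).round(1))
    for sgn in (1,-1):
        q=P[b&(sgn*(P[...,1]-y)>45)&(sgn*(P[...,1]-y)<73)&(abs(P[...,0]-x)<40)&(P[...,2]>28)]
        if len(q)>20: k=np.polyfit(q[:,0]-x,q[:,1],1); print("side",sgn,k.round(3),len(q),np.percentile(q[:,1]-np.polyval([k[0],0],q[:,0]-x),[2,98]).round(1))
binfit(sys.argv[1],float(sys.argv[2]),float(sys.argv[3]))
E
python3 binw.py w3 655 -79
```

```text
floor z 4.7
front wall x [-1.50000e-02  6.04338e+02] z 111.5 911 [601.4 613.7]
side 1 [  0.046 -18.503] 1518 [-21.6 -14.5]
side -1 [ 2.0000e-02 -1.4283e+02] 2619 [-146.9 -140.9]
```

Request:
{"fn": "carry_out", "kwargs": {
  "increments": [
    [[-0.005, -0.001, 0.08, -0.002, -0.008, 0], [-0.005, -0.001, 0.15, -0.002, -0.008, 0], [-0.005, -0.001, 0.19, -0.002, -0.008, 0], [-0.005, -0.001, 0.215, -0.002, -0.008, 0]]
  ]
}}

```text
clock: 5.52
eef_pos: [652.2, -56.5, 32.1]
tcp_rot: [-3.142, -0.003, -3.126]
contact_force: [-0.3, -0.9, 3.0]
opening: 0.249
```

Request:
{"fn": "carry_out", "kwargs": {
  "increments": [
    [[0, 0, 0.006, 0, 0, 0], [0, 0, 0.01, 0, 0, 0], [0, 0, 0.01, 0, 0, 0]]
  ]
}}

```text
clock: 5.77
eef_pos: [654.1, -57.2, 31.7]
tcp_rot: [-3.141, 0.001, -3.125]
contact_force: [-3.4, -0.2, 7.2]
opening: 0.248
```

```bash
cat > sc.py <<'E'
import sys
from h import *; from rig import optics,sense
cam,n,x,y,s=sys.argv[1:6]; f=optics.grab_frame(cam); np.savez(f"pics/{n}.npz",**f)
u,v=proj(f,[float(x),float(y),15]); u=int(u);v=int(v); s=int(s)
im=f["img"][max(0,v-s):v+s,max(0,u-s):u+s,::-1]; cv2.imwrite(f"pics/{n}.png",cv2.resize(im,(560,int(560*im.shape[0]/im.shape[1])),interpolation=cv2.INTER_CUBIC))
E
python3 sc.py scene s1 655 -56 50; python3 w.py w4
```

```text
t 5.87 [654.3 -57.3  31.7] [-3.141e+00  1.000e-03 -3.125e+00] F [-3.5 -0.6  5.6] op 0.246
```

View pics/s1.png

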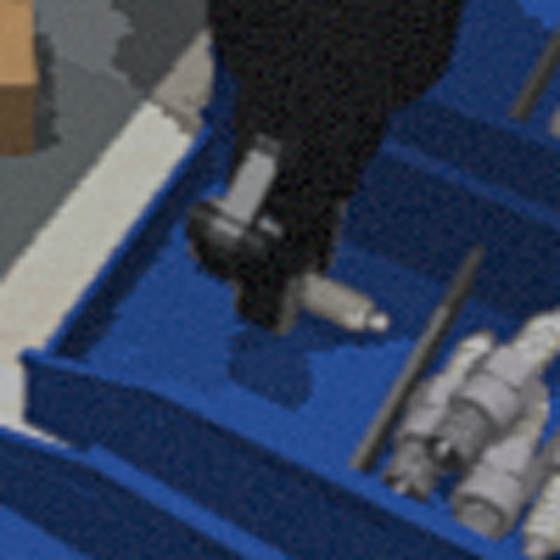

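View pics/w4.png

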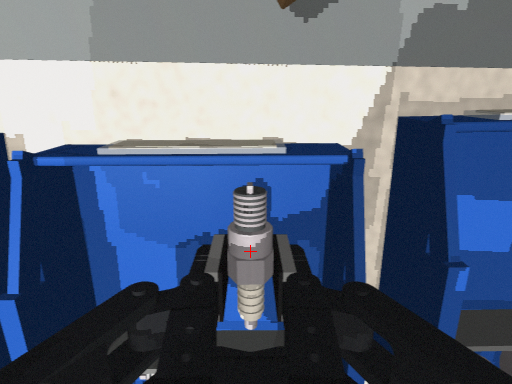

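Run:
```python
from h import *
f=np.load("pics/w4.npz"); P=pts(f)
for v in range(180,335,8):
    p=P[v,250]; print(v,p.round(1))
```

```text
180 [618.8 -58.3   5.1]
188 [617.3 -58.3  23.6]
196 [620.7 -58.2  23.8]
204 [624.2 -58.2  24.1]
212 [627.4 -58.1  25.3]
220 [631.1 -58.   25.2]
228 [635.  -58.   24.9]
236 [637.7 -57.9  27.3]
244 [640.9 -57.9  28.4]
252 [644.6 -57.8  28.7]
260 [648.5 -57.7  28.7]
268 [652.2 -57.7  29.1]
276 [656.4 -57.6  28.7]
284 [660.5 -57.5  28.7]
292 [667.  -57.4  25.3]
300 [672.5 -57.3  23.7]
308 [676.2 -57.3  24.6]
316 [681.4 -57.2  23.8]
324 [687.4 -57.1  22.1]
332 [706.4 -56.8   5.7]
```

Request:
{"fn": "carry_out", "kwargs": {
  "increments": [
    [[0, 0, -0.002, 0, 0, 0], [0, 0, -0.002, 0, 0, 0], [0, 0, -0.002, 0, 0, 0]]
  ],
  "hand": 0.68
}}

```text
clock: 6.12
eef_pos: [654.6, -58.1, 32.6]
tcp_rot: [-3.14, 0.002, -3.125]
contact_force: [-0.9, -5.8, 3.0]
opening: 0.318
```

Request:
{"fn": "carry_out", "kwargs": {
  "increments": [
    [[0, 0, 0, 0, 0, 0], [0, 0, 0, 0, 0, 0], [0, 0, -0.03, 0, 0, 0], [0, 0, -0.13, 0, 0, 0], [0, 0, -0.23, 0, 0, 0]]
  ],
  "hand": 0.6
}}

```text
clock: 6.53
eef_pos: [652.6, -57.0, 123.4]
tcp_rot: [3.142, -0.003, -3.126]
contact_force: [0.6, 0.3, 0.1]
opening: 0.402
```

```bash
python3 w.py w5 654 -57 9;  python3 -c "
from plan import *
plan([(516,129,150,90)])"
```

```text
t 6.58 [657.7 -57.5 133.1] [-3.14   0.01  -3.125] F [ 3.5 -0.4  6.5] op 0.403
ground z 0.7
2780 mean [648.9 -47.9] mid [654.1 -43.5  28.5] ext [75.9 53.7 38.9] ax 133.0
rect [654.9 -44.3] [52.7 75.7] 86.7
  s -39 [675. -76.] w 5.1 mid -22.4 z 18.3
  s -33 [671. -72.] w 17.3 mid -17.3 z 22.4
  s -27 [667. -68.] w 29.5 mid -7.8 z 22.4
  s -21 [663. -63.] w 33.4 mid -3.3 z 25.9
  s -15 [659. -59.] w 31.1 mid 2.0 z 27.0
  s -9 [655. -55.] w 31.5 mid 7.0 z 27.6
  s -3 [651. -50.] w 72.4 mid -8.8 z 26.3
  s 3 [647. -46.] w 74.7 mid -4.0 z 47.8
  s 9 [643. -41.] w 68.2 mid -0.8 z 47.0
  s 15 [639. -37.] w 60.5 mid 2.0 z 47.0
  s 21 [635. -33.] w 6.9 mid -18.0 z 47.7
  s 27 [630. -28.] w 6.9 mid -11.2 z 47.9
  s 33 [626. -24.] w 10.0 mid -5.7 z 47.9
  s 39 [622. -19.] w 7.7 mid -2.8 z 47.4
t 6.58 pos [657.7 -57.5 133.1] yaw -179.1 q [-0.09  0.53  1.65 -0.    0.95 -1.68] F [ 3.5 -0.4  6.5] open 0.403 tip 22.0
  to [610.   5. 139.] -209 rows 5 [0.115, 0.157, -0.015, 0.001, 0.01, 0.505]
  to [563.  67. 144.] -240 rows 5 [0.18, 0.078, -0.014, 0.0, -0.001, 0.505]
  to [516. 129. 150.] -270 rows 5 [0.193, -0.024, -0.015, 0.0, 0.0, 0.505]
```

View pics/w5.png

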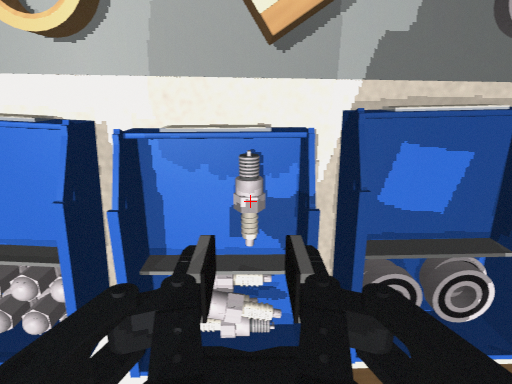

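```bash
python3 -c "
from plan import *
plan([(517,129,140,182)])"
```

```text
t 6.58 pos [657.7 -57.5 133.1] yaw -179.1 q [-0.09  0.53  1.65 -0.    0.95 -1.68] F [ 3.5 -0.4  6.5] open 0.403 tip 22.0
  to [587.  36. 137.] -179 rows 4 [0.172, 0.236, -0.011, -0.001, 0.009, -0.009]
  to [517. 129. 140.] -178 rows 4 [0.17, 0.237, -0.008, 0.0, 0.0, -0.009]
```

Request:
{"fn": "carry_out", "kwargs": {
  "increments": [
    [[0.172, 0.236, -0.011, 0, 0, 0], [0.172, 0.236, -0.011, 0, 0, 0], [0.172, 0.236, -0.011, 0, 0, 0], [0.172, 0.236, -0.011, 0, 0, 0]]
  ],
  "hand": 0
}}

```text
clock: 6.92
eef_pos: [579.6, 39.6, 128.3]
tcp_rot: [3.141, -0.001, -3.123]
contact_force: [0.9, -0.1, -0.7]
opening: 0.946
```

Request:
{"fn": "carry_out", "kwargs": {
  "increments": [
    [[0.17, 0.237, 0, 0, 0, 0], [0.17, 0.237, 0, 0, 0, 0], [0.17, 0.237, 0, 0, 0, 0], [0.17, 0.237, 0, 0, 0, 0], [0.17, 0.237, 0, 0, 0, 0]]
  ]
}}

```text
clock: 7.33
eef_pos: [513.3, 130.5, 128.2]
tcp_rot: [-3.141, 0.002, -3.122]
contact_force: [0.4, -0.8, 0.6]
opening: 0.998
```

Request:
{"fn": "carry_out", "kwargs": {
  "increments": [
    [[0, 0, 0, 0, 0, 0], [0, 0, 0, 0, 0, 0]]
  ]
}}

```text
clock: 7.5
eef_pos: [514.8, 128.4, 127.9]
tcp_rot: [-3.141, 0.002, -3.125]
contact_force: [0.8, 0.3, 0.1]
opening: 0.998
```

```bash
python3 w.py w6 516 129 | head -4;  python3 -c "
from plan import *
plan([(516,129,40,181)])"
```

```text
t 7.55 [514.8 128.2 127.7] [-3.141e+00  2.000e-03 -3.125e+00] F [-0.4  0.5 -0.1] op 1.001
ground z 1.3
2516 mean [513.6 127.6] mid [514.6 127.9  11. ] ext [47.  46.4 12.1] ax -179.7
rect [514.5 127.8] [46.9 46.4] 1.6
t 7.55 pos [514.8 128.2 127.7] yaw -179.1 q [ 0.24  0.37  1.94 -0.    0.83 -1.34] F [-0.4  0.5 -0.1] open 1.001 tip 22.0
  to [516. 129.  40.] -179 rows 3 [-0.003, 0.002, 0.219, 0.0, 0.001, -0.001]
```

View pics/w6.png

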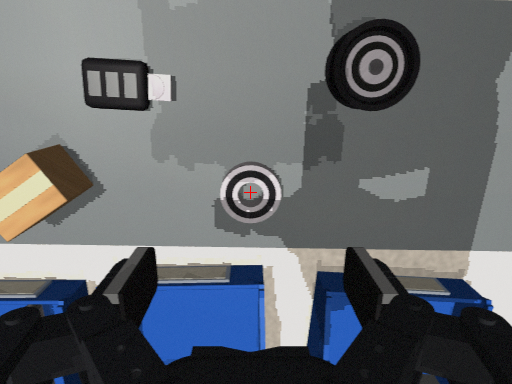

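Request:
{"fn": "carry_out", "kwargs": {
  "increments": [
    [[0, 0, 0.09, 0, 0, 0], [0, 0, 0.18, 0, 0, 0], [0, 0, 0.23, 0, 0, 0], [0, 0, 0.263, 0, 0, 0], [0, 0, 0.263, 0, 0, 0]]
  ]
}}

```text
clock: 7.97
eef_pos: [512.6, 127.3, 19.4]
tcp_rot: [-3.14, -0.004, -3.126]
contact_force: [-1.8, -0.5, 0.4]
opening: 0.999
```

Request:
{"fn": "carry_out", "kwargs": {
  "increments": [
    [[0, 0, 0, 0, 0, 0], [0, 0, 0, 0, 0, 0], [0, 0, 0, 0, 0, 0], [0, 0, 0, 0, 0, 0], [0, 0, 0, 0, 0, 0]]
  ],
  "hand": 1,
  "squeeze": 40
}}

```text
clock: 8.38
eef_pos: [514.9, 128.6, 23.7]
tcp_rot: [-3.141, 0.003, -3.124]
contact_force: [-0.7, -2.4, 7.2]
opening: 0.531
```

Request:
{"fn": "carry_out", "kwargs": {
  "increments": [
    [[0, 0, 0, 0, 0, 0], [0, 0, 0, 0, 0, 0]]
  ]
}}

```text
clock: 8.55
eef_pos: [514.9, 128.6, 23.7]
tcp_rot: [-3.141, 0.003, -3.124]
contact_force: [-1.2, -2.1, 5.5]
opening: 0.53
```

Request:
{"fn": "carry_out", "kwargs": {
  "increments": [
    [[0, 0, -0.04, 0, 0, 0], [0, 0, -0.13, 0, 0, 0], [0, 0, -0.24, 0, 0, 0], [0, 0, -0.24, 0, 0, 0], [0, 0, -0.24, 0, 0, 0]]
  ]
}}

```text
clock: 8.97
eef_pos: [516.0, 129.2, 121.6]
tcp_rot: [3.141, 0.007, -3.124]
contact_force: [-0.4, 1.0, -2.3]
opening: 0.533
```

```bash
python3 w.py w7;  python3 -c "
from plan import *
plan([(639.5,79,119,182)])"
```

```text
t 9.02 [514.6 128.9 119.7] [ 3.141  0.004 -3.124] F [-0.  -0.1 -1.7] op 0.528
t 9.02 pos [514.6 128.9 119.7] yaw -179.0 q [ 0.24  0.38  1.95 -0.    0.81 -1.34] F [-0.  -0.1 -1.7] open 0.528 tip 22.0
  to [640.  79. 119.] -178 rows 4 [-0.31, -0.13, 0.003, 0.0, 0.004, -0.017]
```

View pics/w7.png

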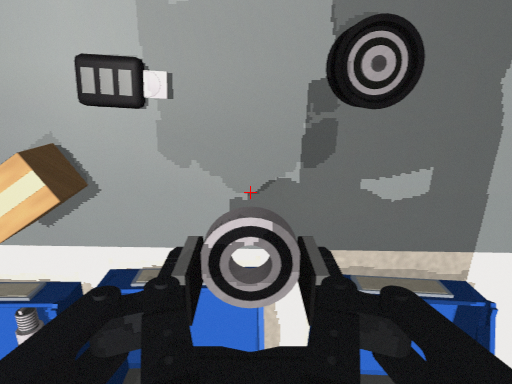

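```bash
cat > held.py <<'E'
import sys
from h import *
f=np.load(f"pics/{sys.argv[1]}.npz"); P=pts(f); px,py,pz=map(float,sys.argv[2:5]); R=float(sys.argv[5])
m=(f["range_z"]>0)&(np.hypot(P[...,0]-px,P[...,1]-py)<R)&(P[...,2]>pz-40)&(P[...,2]<pz+20)
Q=P[m]; zt=np.percentile(Q[:,2],97); Q=Q[Q[:,2]>zt-5]
k=np.linalg.lstsq(np.c_[Q[:,:2]-[px,py],np.ones(len(Q))],Q[:,2],rcond=None)[0]
print(len(Q),"top rel TCP",(k[2]-pz).round(2),"tilt x,y",k[:2].round(3),"mid",((Q.max(0)+Q.min(0))/2).round(1))
E
python3 held.py w7 514.6 128.9 119.7 22
```

```text
5441 top rel TCP -7.59 tilt x,y [-0.001  0.002] mid [514.6 128.9 117.3]
```

Request:
{"fn": "carry_out", "kwargs": {
  "increments": [
    [[-0.31, -0.13, 0, 0, 0.004, -0.017], [-0.31, -0.13, 0, 0, 0.004, -0.017], [-0.31, -0.13, 0, 0, 0.004, -0.017], [-0.31, -0.13, 0, 0, 0.004, -0.017], [-0.31, -0.13, 0, 0, 0.004, -0.017]]
  ]
}}

```text
clock: 9.43
eef_pos: [640.5, 77.5, 116.4]
tcp_rot: [-3.141, -0.004, -3.108]
contact_force: [-0.3, -0.1, -1.2]
opening: 0.527
```

Request:
{"fn": "carry_out", "kwargs": {
  "increments": [
    [[0, 0, 0, 0, 0, 0], [0, 0, 0, 0, 0, 0]]
  ]
}}

```text
clock: 9.6
eef_pos: [636.6, 79.1, 116.7]
tcp_rot: [-3.141, -0.007, -3.106]
contact_force: [-0.7, 0.6, -1.3]
opening: 0.526
```

```bash
python3 w.py w8; python3 binw.py w8 639.5 79; python3 -c "
from plan import *
plan([(639.5,79,28,182)])"
```

```text
t 9.65 [636.7  79.3 117.2] [-3.141 -0.007 -3.106] F [-0.1 -0.2 -0.7] op 0.53
floor z 4.7
front wall x [-3.90000e-02  5.87334e+02] z 33.0 990 [584.1 590.5]
side 1 [4.90000e-02 1.38426e+02] 2071 [136.1 142.8]
side -1 [ 0.03  14.584] 2301 [10.4 17.2]
t 9.65 pos [636.7  79.3 117.2] yaw -178.0 q [ 0.12  0.53  1.69 -0.    0.92 -1.48] F [-0.1 -0.2 -0.7] open 0.53 tip 22.0
  to [640.  79.  28.] -178 rows 3 [-0.008, -0.001, 0.223, -0.001, -0.006, 0.001]
```

Request:
{"fn": "carry_out", "kwargs": {
  "increments": [
    [[-0.004, 0.003, 0.08, 0, -0.006, 0], [-0.004, 0.003, 0.16, 0, -0.006, 0], [-0.004, 0.003, 0.195, 0, -0.006, 0], [-0.004, 0.003, 0.215, 0, -0.006, 0], [-0.004, 0.003, 0.218, 0, -0.006, 0]]
  ]
}}

```text
clock: 10.07
eef_pos: [638.4, 80.3, 29.7]
tcp_rot: [-3.141, -0.0, -3.106]
contact_force: [-0.7, -1.1, -1.4]
opening: 0.531
```

Request:
{"fn": "carry_out", "kwargs": {
  "increments": [
    [[0, 0, 0.004, 0, 0, 0], [0, 0, 0.006, 0, 0, 0], [0, 0, 0.006, 0, 0, 0]]
  ]
}}

```text
clock: 10.32
eef_pos: [640.8, 80.2, 30.0]
tcp_rot: [-3.141, 0.005, -3.106]
contact_force: [1.0, -0.2, -1.0]
opening: 0.527
```

Request:
{"fn": "carry_out", "kwargs": {
  "increments": [
    [[0, 0, 0.003, 0, 0, 0], [0, 0, 0.003, 0, 0, 0]]
  ]
}}

```text
clock: 10.48
eef_pos: [640.4, 80.1, 28.2]
tcp_rot: [-3.141, 0.004, -3.106]
contact_force: [0.6, -0.2, -1.2]
opening: 0.527
```

Request:
{"fn": "carry_out", "kwargs": {
  "increments": [
    [[0, 0, 0.003, 0, 0, 0], [0, 0, 0.003, 0, 0, 0]]
  ]
}}

```text
clock: 10.65
eef_pos: [640.4, 80.1, 27.8]
tcp_rot: [-3.141, 0.004, -3.106]
contact_force: [-3.8, -0.7, 9.5]
opening: 0.529
```

Request:
{"fn": "carry_out", "kwargs": {
  "increments": [
    [[0, 0, -0.003, 0, 0, 0], [0, 0, -0.003, 0, 0, 0], [0, 0, -0.003, 0, 0, 0], [0, 0, -0.003, 0, 0, 0]]
  ],
  "hand": 0.3
}}

```text
clock: 10.98
eef_pos: [640.0, 80.1, 27.5]
tcp_rot: [-3.141, 0.003, -3.106]
contact_force: [-0.6, -0.7, 0.8]
opening: 0.697
```

Request:
{"fn": "carry_out", "kwargs": {
  "increments": [
    [[0, 0, -0.04, 0, 0, 0], [0, 0, -0.13, 0, 0, 0], [0, 0, -0.25, 0, 0, 0], [0, 0, -0.25, 0, 0, 0], [0, 0, -0.25, 0, 0, 0]]
  ]
}}

```text
clock: 11.4
eef_pos: [642.0, 80.4, 131.0]
tcp_rot: [3.142, 0.009, -3.106]
contact_force: [-0.0, -0.4, -0.8]
opening: 0.704
```

```bash
python3 w.py w9; python3 -c "
from plan import *
plan([(423,208,130,180)])"
```

```text
t 11.45 [640.5  80.2 128.6] [-3.141  0.005 -3.106] F [-0.3  0.9 -1.2] op 0.702
t 11.45 pos [640.5  80.2 128.6] yaw -178.0 q [ 0.12  0.51  1.69 -0.    0.93 -1.48] F [-0.3  0.9 -1.2] open 0.702 tip 22.0
  to [532. 144. 129.] -179 rows 4 [0.266, 0.169, -0.003, 0.0, 0.005, 0.017]
  to [423. 208. 130.] -180 rows 4 [0.269, 0.165, -0.002, 0.0, 0.0, 0.017]
```

View pics/w9.png

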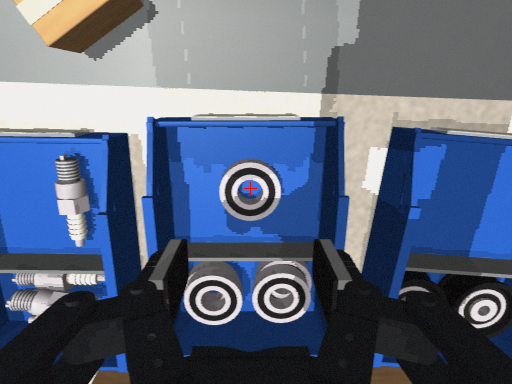

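Request:
{"fn": "carry_out", "kwargs": {
  "increments": [
    [[0.266, 0.169, 0, 0, 0.003, 0.017], [0.266, 0.169, 0, 0, 0.003, 0.017], [0.266, 0.169, 0, 0, 0.003, 0.017], [0.266, 0.169, 0, 0, 0.003, 0.017]]
  ],
  "hand": 0
}}

```text
clock: 11.78
eef_pos: [522.7, 145.2, 124.1]
tcp_rot: [-3.14, -0.01, -3.123]
contact_force: [0.1, -0.2, 0.7]
opening: 1.003
```

Request:
{"fn": "carry_out", "kwargs": {
  "increments": [
    [[0.269, 0.165, 0, 0, 0, 0.017], [0.269, 0.165, 0, 0, 0, 0.017], [0.269, 0.165, 0, 0, 0, 0.017], [0.269, 0.165, 0, 0, 0, 0.017], [0.269, 0.165, 0, 0, 0, 0.017]]
  ]
}}

```text
clock: 12.2
eef_pos: [419.3, 208.3, 125.7]
tcp_rot: [-3.14, -0.004, -3.139]
contact_force: [-0.0, -0.1, 0.4]
opening: 1.002
```

Request:
{"fn": "carry_out", "kwargs": {
  "increments": [
    [[0, 0, 0, 0, 0, 0], [0, 0, 0, 0, 0, 0]]
  ]
}}

```text
clock: 12.37
eef_pos: [422.9, 207.7, 126.6]
tcp_rot: [-3.141, -0.001, 3.141]
contact_force: [1.4, 0.7, -0.0]
opening: 1.005
```

```bash
python3 w.py w10 423 208 8 | head -4;  python3 -c "
from plan import *
plan([(422.5,208,26,180)])"
```

```text
t 12.42 [423.  207.6 126.7] [-3.141e+00 -1.000e-03  3.140e+00] F [ 0.1 -0.1  0.4] op 0.999
ground z 1.3
4420 mean [421.6 208. ] mid [422.1 207.9  18.6] ext [56.  55.7 21.1] ax -179.8
rect [422. 208.] [55.7 55.7] 43.6
t 12.42 pos [423.  207.6 126.7] yaw 179.9 q [ 0.45  0.29  2.06 -0.    0.79 -1.12] F [ 0.1 -0.1  0.4] open 0.999 tip 22.0
  to [422. 208.  26.] 180 rows 3 [0.001, 0.001, 0.252, -0.001, -0.001, -0.001]
```

View pics/w10.png

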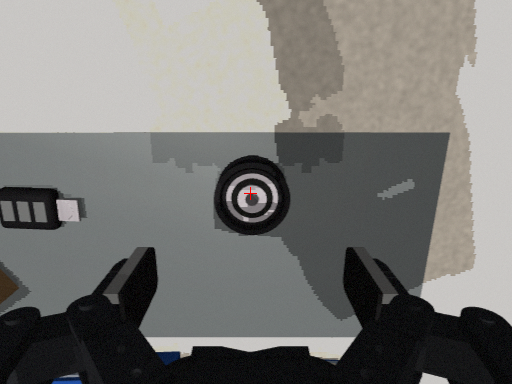

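Request:
{"fn": "carry_out", "kwargs": {
  "increments": [
    [[0.001, 0.001, 0.09, 0, 0, 0], [0.001, 0.001, 0.18, 0, 0, 0], [0.001, 0.001, 0.23, 0, 0, 0], [0.001, 0.001, 0.254, 0, 0, 0], [0.001, 0.001, 0.254, 0, 0, 0]]
  ]
}}

```text
clock: 12.83
eef_pos: [421.2, 207.3, 23.6]
tcp_rot: [-3.139, -0.004, 3.14]
contact_force: [-0.0, -0.2, 0.7]
opening: 1.005
```

Request:
{"fn": "carry_out", "kwargs": {
  "increments": [
    [[0, 0, 0, 0, 0, 0], [0, 0, 0, 0, 0, 0], [0, 0, 0, 0, 0, 0], [0, 0, 0, 0, 0, 0], [0, 0, 0, 0, 0, 0]]
  ],
  "hand": 1,
  "squeeze": 45
}}

```text
clock: 13.25
eef_pos: [422.9, 208.8, 27.2]
tcp_rot: [3.141, 0.002, 3.141]
contact_force: [-0.5, -1.7, 7.3]
opening: 0.639
```

Request:
{"fn": "carry_out", "kwargs": {
  "increments": [
    [[0, 0, 0, 0, 0, 0], [0, 0, 0, 0, 0, 0]]
  ]
}}

```text
clock: 13.42
eef_pos: [422.9, 208.8, 27.2]
tcp_rot: [3.141, 0.002, 3.141]
contact_force: [0.2, -1.8, 7.4]
opening: 0.639
```

Request:
{"fn": "carry_out", "kwargs": {
  "increments": [
    [[0, 0, -0.04, 0, 0, 0], [0, 0, -0.13, 0, 0, 0], [0, 0, -0.24, 0, 0, 0], [0, 0, -0.24, 0, 0, 0], [0, 0, -0.24, 0, 0, 0]]
  ]
}}

```text
clock: 13.83
eef_pos: [423.8, 209.4, 124.8]
tcp_rot: [3.139, 0.006, 3.141]
contact_force: [0.2, -0.5, -2.0]
opening: 0.638
```

Request:
{"fn": "carry_out", "kwargs": {
  "increments": [
    [[0, 0, 0, 0, 0, 0]]
  ]
}}

```text
clock: 13.92
eef_pos: [421.9, 208.5, 122.1]
tcp_rot: [3.141, 0.001, 3.141]
contact_force: [-0.2, 0.4, -1.9]
opening: 0.634
```

```bash
python3 w.py w11;  python3 -c "
from plan import *
s=sense()['eef_pos']
plan([(645,251,119,177.5)])
import subprocess;subprocess.run(['python3','held.py','w11']+[str(v) for v in s]+['25'])"
```

```text
t 13.97 [421.2 208.2 121.2] [-3.141e+00 -1.000e-03  3.141e+00] F [ 0.4 -0.3 -2.2] op 0.64
8024 top rel TCP -2.3 tilt x,y [0.011 0.005] mid [421.2 208.2 120.4]
t 13.97 pos [421.2 208.2 121.2] yaw 180.0 q [ 0.46  0.3   2.07 -0.    0.77 -1.11] F [ 0.4 -0.3 -2.2] open 0.64 tip 22.0
  to [533. 230. 120.] 179 rows 4 [-0.28, 0.054, 0.002, -0.001, -0.001, 0.021]
  to [645. 251. 119.] 178 rows 4 [-0.278, 0.059, 0.003, 0.0, 0.0, 0.02]
```

View pics/w11.png

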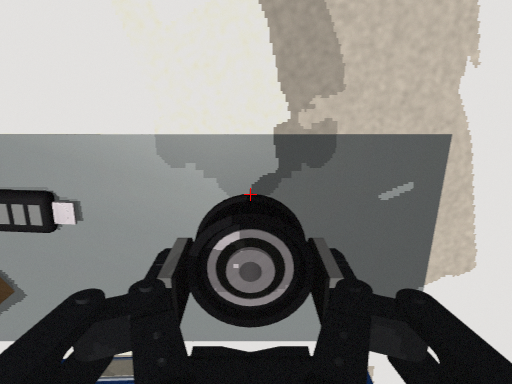

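Request:
{"fn": "carry_out", "kwargs": {
  "increments": [
    [[-0.28, 0.054, 0.002, 0, 0, 0.021], [-0.28, 0.054, 0.002, 0, 0, 0.021], [-0.28, 0.054, 0.002, 0, 0, 0.021], [-0.28, 0.054, 0.002, 0, 0, 0.021]]
  ]
}}

```text
clock: 14.3
eef_pos: [539.2, 231.1, 119.5]
tcp_rot: [3.141, 0.003, 3.119]
contact_force: [-0.2, -0.3, -1.7]
opening: 0.64
```

Request:
{"fn": "carry_out", "kwargs": {
  "increments": [
    [[-0.278, 0.059, 0, 0, 0, 0.02], [-0.278, 0.059, 0, 0, 0, 0.02], [-0.278, 0.059, 0, 0, 0, 0.02], [-0.278, 0.059, 0, 0, 0, 0.02], [-0.278, 0.059, 0, 0, 0, 0.02]]
  ]
}}

```text
clock: 14.72
eef_pos: [645.6, 250.8, 117.8]
tcp_rot: [-3.14, -0.003, 3.098]
contact_force: [-0.8, 0.2, -1.6]
opening: 0.64
```

Request:
{"fn": "carry_out", "kwargs": {
  "increments": [
    [[0, 0, 0, 0, 0, 0], [0, 0, 0, 0, 0, 0]]
  ]
}}

```text
clock: 14.88
eef_pos: [643.7, 250.6, 119.1]
tcp_rot: [-3.14, -0.004, 3.099]
contact_force: [0.9, 0.0, -1.3]
opening: 0.635
```

```bash
python3 w.py w12; python3 binw.py w12 645 251; python3 -c "
from plan import *
plan([(645,251,34,177.5)])"
```

```text
t 14.93 [644.  250.8 119.6] [-3.140e+00 -3.000e-03  3.099e+00] F [-0.1 -0.7 -1.5] op 0.639
floor z 4.7
front wall x [4.30000e-02 5.93621e+02] z 94.6 858 [590.1 596.7]
side 1 [-3.10000e-02  3.12172e+02] 2014 [309.8 316.4]
side -1 [-5.7000e-02  1.8826e+02] 1827 [184.1 195. ]
t 14.93 pos [644.  250.8 119.6] yaw 177.5 q [ 0.37  0.59  1.58 -0.    0.98 -1.16] F [-0.1 -0.7 -1.5] open 0.639 tip 22.0
  to [645. 251.  34.] 178 rows 3 [-0.003, 0.001, 0.214, -0.001, -0.003, 0.001]
```

View pics/w12.png

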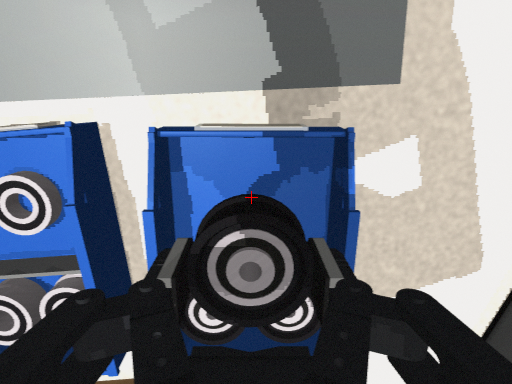

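Request:
{"fn": "carry_out", "kwargs": {
  "increments": [
    [[0, 0, 0.08, 0, 0, 0], [0, 0, 0.16, 0, 0, 0], [0, 0, 0.195, 0, 0, 0], [0, 0, 0.21, 0, 0, 0], [0, 0, 0.21, 0, 0, 0]]
  ]
}}

```text
clock: 15.35
eef_pos: [644.2, 250.7, 35.4]
tcp_rot: [-3.14, -0.003, 3.099]
contact_force: [-0.7, -0.7, -1.4]
opening: 0.635
```

Request:
{"fn": "carry_out", "kwargs": {
  "increments": [
    [[0, 0, 0.004, 0, 0, 0], [0, 0, 0.006, 0, 0, 0], [0, 0, 0.006, 0, 0, 0]]
  ]
}}

```text
clock: 15.6
eef_pos: [646.3, 251.4, 35.7]
tcp_rot: [3.141, 0.001, 3.098]
contact_force: [0.2, -1.2, -1.0]
opening: 0.636
```

Request:
{"fn": "carry_out", "kwargs": {
  "increments": [
    [[0, 0, 0.003, 0, 0, 0], [0, 0, 0.003, 0, 0, 0]]
  ]
}}

```text
clock: 15.77
eef_pos: [645.8, 251.2, 33.8]
tcp_rot: [-3.141, 0.001, 3.098]
contact_force: [-0.2, 1.2, -1.3]
opening: 0.638
```

Request:
{"fn": "carry_out", "kwargs": {
  "increments": [
    [[0, 0, 0.003, 0, 0, 0], [0, 0, 0.003, 0, 0, 0]]
  ]
}}

```text
clock: 15.93
eef_pos: [645.4, 251.1, 31.9]
tcp_rot: [-3.141, -0.0, 3.098]
contact_force: [-0.3, -0.2, -2.7]
opening: 0.633
```

Request:
{"fn": "carry_out", "kwargs": {
  "increments": [
    [[0, 0, 0.003, 0, 0, 0], [0, 0, 0.003, 0, 0, 0]]
  ]
}}

```text
clock: 16.1
eef_pos: [645.5, 251.1, 31.3]
tcp_rot: [-3.141, -0.0, 3.098]
contact_force: [-2.6, -1.3, 4.8]
opening: 0.639
```

Contact; release.

Request:
{"fn": "carry_out", "kwargs": {
  "increments": [
    [[0, 0, -0.002, 0, 0, 0], [0, 0, -0.002, 0, 0, 0], [0, 0, -0.002, 0, 0, 0], [0, 0, -0.002, 0, 0, 0]]
  ],
  "hand": 0.2
}}

```text
clock: 16.43
eef_pos: [645.5, 251.1, 31.4]
tcp_rot: [-3.141, -0.0, 3.098]
contact_force: [0.1, 0.3, 0.1]
opening: 0.8
```

Request:
{"fn": "carry_out", "kwargs": {
  "increments": [
    [[0, 0, -0.04, 0, 0, 0], [0, 0, -0.13, 0, 0, 0], [0, 0, -0.25, 0, 0, 0], [0, 0, -0.25, 0, 0, 0], [0, 0, -0.25, 0, 0, 0]]
  ]
}}

```text
clock: 16.85
eef_pos: [647.8, 252.0, 135.4]
tcp_rot: [3.139, 0.006, 3.098]
contact_force: [-0.4, 0.7, -0.0]
opening: 0.797
```

```bash
python3 w.py w13; python3 -c "
from plan import *
plan([(433,-114,140,180)])"
```

```text
t 16.9 [646.3 251.5 133. ] [3.141e+00 2.000e-03 3.098e+00] F [-0.5 -0.3 -1.3] op 0.795
t 16.9 pos [646.3 251.5 133. ] yaw 177.5 q [ 0.37  0.58  1.57 -0.    1.   -1.16] F [-0.5 -0.3 -1.3] open 0.795 tip 22.0
  to [575. 130. 135.] 178 rows 4 [0.164, -0.312, -0.006, 0.001, 0.002, -0.014]
  to [504.   8. 138.] 179 rows 4 [0.169, -0.309, -0.006, 0.0, 0.0, -0.013]
  to [ 433. -114.  140.] 180 rows 4 [0.174, -0.308, -0.006, 0.0, 0.0, -0.014]
```

View pics/w13.png

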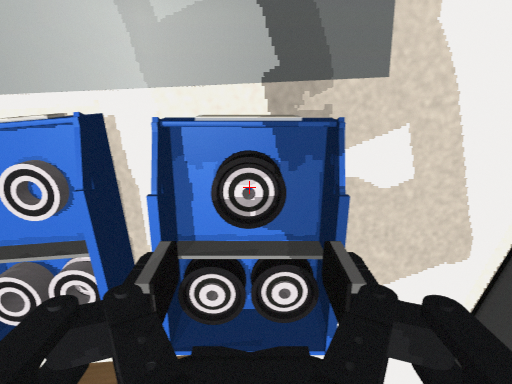

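Pulley lies flat in its bay (248,188). Next the nut.

Request:
{"fn": "carry_out", "kwargs": {
  "increments": [
    [[0.164, -0.312, -0.006, 0, 0, -0.014], [0.164, -0.312, -0.006, 0, 0, -0.014], [0.164, -0.312, -0.006, 0, 0, -0.014], [0.164, -0.312, -0.006, 0, 0, -0.014]]
  ],
  "hand": 0
}}

```text
clock: 17.23
eef_pos: [569.9, 125.5, 131.5]
tcp_rot: [-3.139, -0.007, 3.112]
contact_force: [-0.1, -0.5, 0.1]
opening: 1.001
```

Request:
{"fn": "carry_out", "kwargs": {
  "increments": [
    [[0.169, -0.309, -0.006, 0, 0, -0.013], [0.169, -0.309, -0.006, 0, 0, -0.013], [0.169, -0.309, -0.006, 0, 0, -0.013], [0.169, -0.309, -0.006, 0, 0, -0.013]]
  ]
}}

```text
clock: 17.57
eef_pos: [499.2, 4.8, 134.7]
tcp_rot: [-3.14, -0.006, 3.126]
contact_force: [0.1, -1.0, 0.3]
opening: 1.001
```

Request:
{"fn": "carry_out", "kwargs": {
  "increments": [
    [[0.174, -0.308, 0, 0, 0, -0.014], [0.174, -0.308, 0, 0, 0, -0.014], [0.174, -0.308, 0, 0, 0, -0.014], [0.174, -0.308, 0, 0, 0, -0.014], [0.174, -0.308, 0, 0, 0, -0.014]]
  ]
}}

```text
clock: 17.98
eef_pos: [429.2, -116.5, 135.3]
tcp_rot: [-3.141, -0.004, 3.138]
contact_force: [1.0, 1.1, -0.1]
opening: 0.997
```

Request:
{"fn": "carry_out", "kwargs": {
  "increments": [
    [[0, 0, 0, 0, 0, 0], [0, 0, 0, 0, 0, 0]]
  ]
}}

```text
clock: 18.15
eef_pos: [432.2, -114.1, 135.9]
tcp_rot: [-3.142, -0.001, 3.141]
contact_force: [0.4, -0.7, 0.4]
opening: 1.001
```

```bash
python3 w.py w14 432 -114 8 | head -4
python3 - <<'E'
from h import *
f=np.load("pics/w14.npz"); 
u,v=proj(f,[432,-114,20]).astype(int); print(u,v)
im=f["img"][v-40:v+40,u-50:u+50,::-1]; cv2.imwrite("pics/w14z.png",cv2.resize(im,None,fx=7,fy=7,interpolation=cv2.INTER_CUBIC))
P=pts(f)
for lo,hi in((9,24),(26,30)):
    m=(np.hypot(P[...,0]-432,P[...,1]+114)<30)&(P[...,2]>lo)&(P[...,2]<hi)&(f["range_z"]>0)
    Q=P[m][:,:2]; print(lo,len(Q),((Q.max(0)+Q.min(0))/2).round(1),np.ptp(Q,0).round(1))
    # width by direction
    for a in range(0,180,10):
        s=Q@[np.cos(np.radians(a)),np.sin(np.radians(a))]; print(a,np.percentile(s,[1,99]).round(1),np.ptp(np.percentile(s,[0.5,99.5])).round(1),end=' | ')
    print()
E
```

```text
t 18.2 [ 432.4 -113.8  136.1] [-3.141e+00 -1.000e-03 -3.141e+00] F [-0.1  0.1  0. ] op 1.0
ground z 1.3
828 mean [ 429.8 -115.9] mid [ 432.6 -115.9   22.2] ext [21.8 24.1 28.2] ax 77.8
rect [ 432.5 -115.9] [21.2 23.8] 55.0
250 193
9 148 [ 427.8 -115.9] [12.2 24.1]
0 [421.8 432.7] 11.4 | 10 [394.5 408. ] 14.0 | 20 [355.2 370.9] 16.3 | 30 [304.9 322.6] 18.2 | 40 [245.5 264.4] 19.5 | 50 [178.4 198.2] 20.3 | 60 [105.2 126. ] 21.3 | 70 [27.6 50. ] 22.8 | 80 [-50.8 -27.6] 23.6 | 90 [-127.7 -104.3] 23.7 | 100 [-200.6 -177.9] 23.0 | 110 [-267.5 -246. ] 21.7 | 120 [-326.3 -306. ] 20.4 | 130 [-375.1 -355.5] 19.8 | 140 [-412.6 -394.2] 18.6 | 150 [-437.5 -420.9] 16.9 | 160 [-449.1 -434.7] 14.6 | 170 [-447.  -435.3] 12.0 | 
26 172 [ 432.6 -115.8] [21.7 23.6]
0 [422.1 443.3] 21.3 | 10 [395.  416.9] 22.2 | 20 [355.6 378.2] 23.0 | 30 [305.3 328.1] 23.1 | 40 [245.9 268.1] 22.7 | 50 [178.7 200.2] 21.6 | 60 [105.4 126.7] 21.5 | 70 [28.  50.4] 22.8 | 80 [-50.5 -27.5] 23.5 | 90 [-127.5 -104.5] 23.5 | 100 [-200.5 -178. ] 22.8 | 110 [-267.6 -246.2] 21.6 | 120 [-327.3 -306.3] 21.3 | 130 [-378.  -355.9] 22.4 | 140 [-417.4 -394.7] 23.1 | 150 [-444.1 -421.5] 23.1 | 160 [-457.3 -435.2] 22.5 | 170 [-456.7 -435.5] 21.5 |
```

View pics/w14z.png

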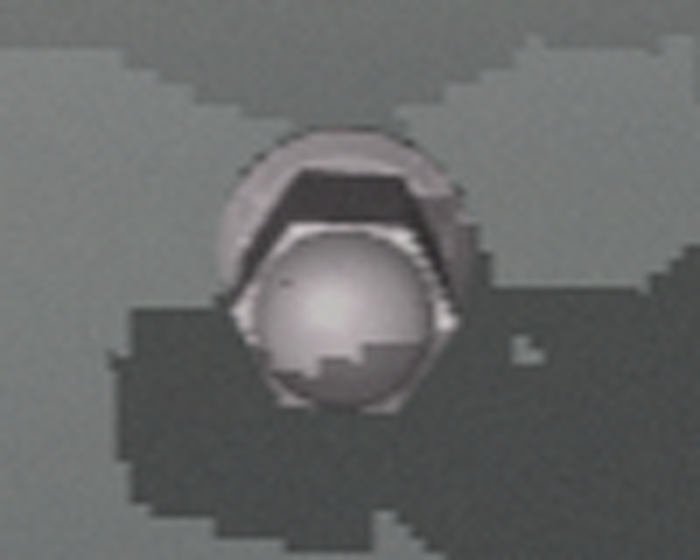

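View pics/w14.png

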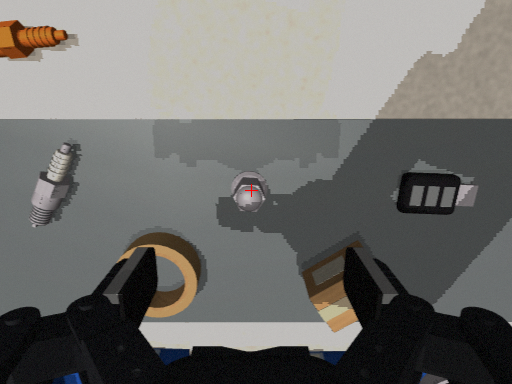

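```bash
python3 - <<'E'
from h import *
f=np.load("pics/w14.npz"); P=pts(f); Q=P[(f["range_z"]>0)&(P[...,2]>6)&(P[...,2]<60)&(np.hypot(P[...,0]-432.6,P[...,1]+115.9)>18)&(np.hypot(P[...,0]-432.6,P[...,1]+115.9)<75)]
g=np.load("pics/top0.npz"); G=pts(g); G=G[(G[...,2]>6)&(np.hypot(G[...,0]-434,G[...,1]+114)>20)&(np.hypot(G[...,0]-434,G[...,1]+114)<75)]
for N,Q in(("w",Q),("top",G)):
  for a in (-3.5,56.5,116.5):
    d=np.array([np.cos(np.radians(a)),np.sin(np.radians(a))]); e=np.array([-d[1],d[0]])
    q=Q[:,:2]-[432.6,-115.9]; s=abs(q@d); t=abs(q@e); k=t<20
    print(N,a,"nearest along jaw within 20 lateral:",s[k].min().round(1) if k.any() else None, "lateral nearest for s<57",t[s<57].min().round(1) if (s<57).any() else None)
E
python3 -c "
from plan import *
plan([(432.6,-115.5,60,206.5),(432.6,-115.5,27,206.5)])"
```

```text
w -3.5 nearest along jaw within 20 lateral: None lateral nearest for s<57 47.3
w 56.5 nearest along jaw within 20 lateral: None lateral nearest for s<57 70.4
w 116.5 nearest along jaw within 20 lateral: 70.5 lateral nearest for s<57 None
top -3.5 nearest along jaw within 20 lateral: None lateral nearest for s<57 46.5
top 56.5 nearest along jaw within 20 lateral: None lateral nearest for s<57 70.6
top 116.5 nearest along jaw within 20 lateral: 70.6 lateral nearest for s<57 None
t 18.2 pos [ 432.4 -113.8  136.1] yaw -180.0 q [-0.26  0.24  2.11 -0.    0.79 -1.83] F [-0.1  0.1  0. ] open 1.0 tip 22.0
  to [ 433. -116.   60.] -154 rows 5 [-0.001, -0.004, 0.19, 0.0, -0.001, -0.441]
  to [ 433. -116.   27.] -154 rows 1 [0.0, 0.0, 0.083, 0.0, 0.0, 0.0]
```

Request:
{"fn": "carry_out", "kwargs": {
  "increments": [
    [[-0.001, -0.004, 0.08, 0, 0, -0.441], [-0.001, -0.004, 0.14, 0, 0, -0.441], [-0.001, -0.004, 0.19, 0, 0, -0.441], [-0.001, -0.004, 0.19, 0, 0, -0.441], [-0.001, -0.004, 0.19, 0, 0, -0.441]]
  ],
  "hand": 0.2
}}

```text
clock: 18.62
eef_pos: [432.0, -114.8, 59.1]
tcp_rot: [3.14, -0.003, -2.674]
contact_force: [0.3, 0.9, 0.1]
opening: 0.799
```

Request:
{"fn": "carry_out", "kwargs": {
  "increments": [
    [[0, 0, 0.04, 0, 0, 0], [0, 0, 0.08, 0, 0, 0], [0, 0, 0.08, 0, 0, 0], [0, 0, 0.08, 0, 0, 0]]
  ]
}}

```text
clock: 18.95
eef_pos: [432.5, -115.5, 28.5]
tcp_rot: [3.141, -0.001, -2.681]
contact_force: [0.1, -0.2, -0.6]
opening: 0.799
```

Request:
{"fn": "carry_out", "kwargs": {
  "increments": [
    [[0, 0, 0, 0, 0, 0], [0, 0, 0, 0, 0, 0], [0, 0, 0, 0, 0, 0], [0, 0, 0, 0, 0, 0], [0, 0, 0, 0, 0, 0]]
  ],
  "hand": 1,
  "squeeze": 40
}}

```text
clock: 19.37
eef_pos: [432.9, -116.3, 29.4]
tcp_rot: [-3.141, 0.0, -2.68]
contact_force: [-1.3, 0.6, 7.7]
opening: 0.236
```

Request:
{"fn": "carry_out", "kwargs": {
  "increments": [
    [[0, 0, 0, 0, 0, 0], [0, 0, 0, 0, 0, 0], [0, 0, 0, 0, 0, 0], [0, 0, 0, 0, 0, 0]]
  ]
}}

```text
clock: 19.7
eef_pos: [432.9, -116.2, 29.3]
tcp_rot: [-3.141, 0.0, -2.68]
contact_force: [-1.2, 1.2, 7.3]
opening: 0.235
```

```bash
python3 w.py w15
```

```text
t 19.75 [ 432.9 -116.3   29.4] [-3.141  0.    -2.681] F [-1.3  2.7  8.6] op 0.235
```

View pics/w15.png

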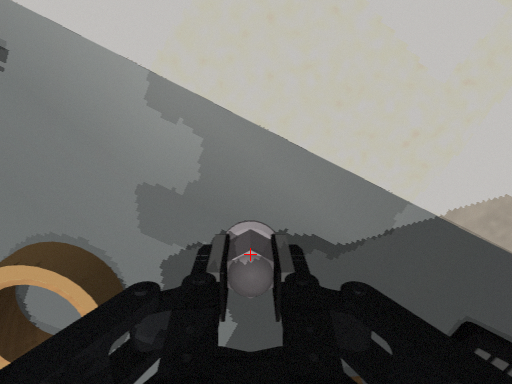

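Request:
{"fn": "carry_out", "kwargs": {
  "increments": [
    [[0, 0, -0.04, 0, 0, 0], [0, 0, -0.13, 0, 0, 0], [0, 0, -0.24, 0, 0, 0], [0, 0, -0.24, 0, 0, 0], [0, 0, -0.24, 0, 0, 0]]
  ]
}}

```text
clock: 20.17
eef_pos: [434.2, -116.6, 127.2]
tcp_rot: [-3.137, 0.004, -2.68]
contact_force: [0.2, 0.5, -2.1]
opening: 0.232
```

Request:
{"fn": "carry_out", "kwargs": {
  "increments": [
    [[0, 0, 0, 0, 0, 0]]
  ]
}}

```text
clock: 20.25
eef_pos: [432.3, -116.1, 124.7]
tcp_rot: [-3.141, -0.0, -2.68]
contact_force: [-0.2, 0.7, -1.3]
opening: 0.237
```

```bash
python3 w.py w16; python3 -c "
from plan import *
plan([(648,-239,122,187.5)])"
```

```text
t 20.3 [ 431.7 -115.9  123.9] [ 3.141e+00 -2.000e-03 -2.680e+00] F [ 1.  -0.1 -0.9] op 0.233
t 20.3 pos [ 431.7 -115.9  123.9] yaw -153.6 q [-0.27  0.26  2.11 -0.    0.76 -2.3 ] F [ 1.  -0.1 -0.9] open 0.233 tip 22.0
  to [ 540. -177.  123.] -163 rows 4 [-0.174, -0.258, 0.002, 0.0, -0.001, 0.158]
  to [ 648. -239.  122.] -172 rows 4 [-0.213, -0.226, 0.002, 0.0, -0.001, 0.158]
```

View pics/w16.png

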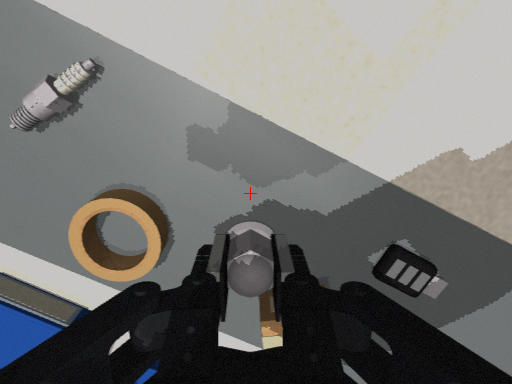

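Request:
{"fn": "carry_out", "kwargs": {
  "increments": [
    [[-0.174, -0.258, 0.002, 0, 0, 0.158], [-0.174, -0.258, 0.002, 0, 0, 0.158], [-0.174, -0.258, 0.002, 0, 0, 0.158], [-0.174, -0.258, 0.002, 0, 0, 0.158]]
  ]
}}

```text
clock: 20.63
eef_pos: [546.8, -180.8, 122.5]
tcp_rot: [-3.138, 0.003, -2.846]
contact_force: [0.1, 0.1, 0.4]
opening: 0.235
```

Request:
{"fn": "carry_out", "kwargs": {
  "increments": [
    [[-0.213, -0.226, 0, 0, 0, 0.158], [-0.213, -0.226, 0, 0, 0, 0.158], [-0.213, -0.226, 0, 0, 0, 0.158], [-0.213, -0.226, 0, 0, 0, 0.158], [-0.213, -0.226, 0, 0, 0, 0.158]]
  ]
}}

```text
clock: 21.05
eef_pos: [648.9, -239.7, 120.5]
tcp_rot: [3.141, -0.003, -3.012]
contact_force: [-1.7, 0.5, -1.7]
opening: 0.235
```

Request:
{"fn": "carry_out", "kwargs": {
  "increments": [
    [[0, 0, 0, 0, 0, 0], [0, 0, 0, 0, 0, 0]]
  ]
}}

```text
clock: 21.22
eef_pos: [646.8, -238.3, 122.0]
tcp_rot: [3.14, -0.004, -3.011]
contact_force: [-0.7, -0.4, -0.0]
opening: 0.234
```

```bash
python3 w.py w17; python3 binw.py w17 648 -239; python3 -c "
from plan import *
plan([(648,-239,37,187.5)])"
```

```text
t 21.27 [ 647.1 -238.3  122.6] [ 3.141e+00 -3.000e-03 -3.011e+00] F [ 0.4 -0.1 -0.7] op 0.238
floor z 4.7
front wall x [3.10000e-02 5.98347e+02] z 32.5 884 [595.5 601.2]
side 1 [-2.40000e-02 -1.80014e+02] 2268 [-182.2 -175.5]
side -1 [-3.8000e-02 -3.0386e+02] 1997 [-307.9 -301.7]
t 21.27 pos [ 647.1 -238.3  122.6] yaw -172.5 q [-0.35  0.58  1.58 -0.    0.98 -2.06] F [ 0.4 -0.1 -0.7] open 0.238 tip 22.0
  to [ 648. -239.   37.] -172 rows 3 [-0.003, -0.002, 0.214, 0.001, -0.003, 0.0]
```

View pics/w17.png

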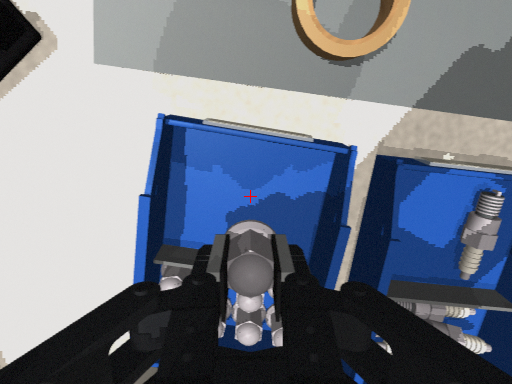

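Request:
{"fn": "carry_out", "kwargs": {
  "increments": [
    [[0, -0.003, 0.08, 0, -0.003, 0], [0, -0.003, 0.16, 0, -0.003, 0], [0, -0.003, 0.195, 0, -0.003, 0], [0, -0.003, 0.21, 0, -0.003, 0], [0, -0.003, 0.215, 0, -0.003, 0]]
  ]
}}

```text
clock: 21.68
eef_pos: [647.8, -239.8, 36.8]
tcp_rot: [3.141, 0.001, -3.011]
contact_force: [0.6, -0.9, -1.3]
opening: 0.236
```

Request:
{"fn": "carry_out", "kwargs": {
  "increments": [
    [[0, 0, 0.003, 0, 0, 0], [0, 0, 0.003, 0, 0, 0], [0, 0, 0.003, 0, 0, 0]]
  ]
}}

```text
clock: 21.93
eef_pos: [649.7, -240.7, 38.1]
tcp_rot: [-3.14, 0.005, -3.011]
contact_force: [-0.8, -0.1, 0.1]
opening: 0.243
```

Request:
{"fn": "carry_out", "kwargs": {
  "increments": [
    [[0, 0, 0.003, 0, 0, 0], [0, 0, 0.003, 0, 0, 0]]
  ]
}}

```text
clock: 22.1
eef_pos: [649.1, -240.5, 36.1]
tcp_rot: [-3.141, 0.004, -3.011]
contact_force: [-0.2, 0.9, -1.8]
opening: 0.238
```

Request:
{"fn": "carry_out", "kwargs": {
  "increments": [
    [[0, 0, 0.003, 0, 0, 0], [0, 0, 0.003, 0, 0, 0]]
  ]
}}

```text
clock: 22.27
eef_pos: [648.7, -240.4, 34.2]
tcp_rot: [-3.141, 0.003, -3.011]
contact_force: [-0.1, 0.4, -1.0]
opening: 0.234
```

Request:
{"fn": "carry_out", "kwargs": {
  "increments": [
    [[0, 0, 0.003, 0, 0, 0], [0, 0, 0.003, 0, 0, 0]]
  ]
}}

```text
clock: 22.43
eef_pos: [648.9, -240.4, 33.4]
tcp_rot: [-3.141, 0.003, -3.011]
contact_force: [-1.8, 0.2, 4.9]
opening: 0.236
```

Request:
{"fn": "carry_out", "kwargs": {
  "increments": [
    [[0, 0, -0.002, 0, 0, 0], [0, 0, -0.002, 0, 0, 0], [0, 0, -0.002, 0, 0, 0], [0, 0, -0.002, 0, 0, 0]]
  ],
  "hand": 0.5
}}

```text
clock: 22.77
eef_pos: [648.7, -240.3, 33.6]
tcp_rot: [-3.141, 0.003, -3.011]
contact_force: [-0.8, 0.2, 0.0]
opening: 0.498
```

Request:
{"fn": "carry_out", "kwargs": {
  "increments": [
    [[0, 0, -0.03, 0, 0, 0], [0, 0, -0.1, 0, 0, 0], [0, 0, -0.2, 0, 0, 0], [0, 0, -0.27, 0, 0, 0], [0, 0, -0.27, 0, 0, 0]]
  ]
}}

```text
clock: 23.18
eef_pos: [652.0, -241.7, 149.5]
tcp_rot: [-3.136, 0.012, -3.011]
contact_force: [1.5, -1.2, -0.1]
opening: 0.501
```

Request:
{"fn": "carry_out", "kwargs": {
  "increments": [
    [[0, 0, 0, 0, 0, 0]]
  ]
}}

```text
clock: 23.27
eef_pos: [649.8, -240.9, 144.9]
tcp_rot: [-3.139, 0.007, -3.011]
contact_force: [0.2, 0.3, -0.2]
opening: 0.493
```

```bash
python3 w.py w18; python3 -c "
from plan import *
plan([(429,-272,150,152)])"
```

```text
t 23.32 [ 648.6 -240.4  142.8] [-3.14   0.004 -3.011] F [-0.5  0.1 -0.6] op 0.497
t 23.32 pos [ 648.6 -240.4  142.8] yaw -172.5 q [-0.36  0.56  1.57  0.    1.01 -2.06] F [-0.5  0.1 -0.6] open 0.497 tip 22.0
  to [ 539. -256.  146.] -190 rows 3 [0.277, -0.003, -0.01, -0.001, 0.004, 0.296]
  to [ 429. -272.  150.] -208 rows 3 [0.263, -0.088, -0.009, 0.0, 0.0, 0.295]
```

View pics/w18.png

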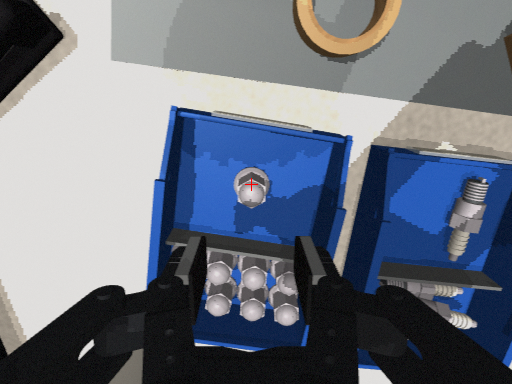

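Request:
{"fn": "carry_out", "kwargs": {
  "increments": [
    [[0.277, -0.003, -0.01, 0, 0.004, 0.296], [0.277, -0.003, -0.01, 0, 0.004, 0.296], [0.277, -0.003, -0.01, 0, 0.004, 0.296], [0.277, -0.003, -0.01, 0, 0.004, 0.296]]
  ],
  "hand": 0.2
}}

```text
clock: 23.65
eef_pos: [532.1, -255.3, 143.4]
tcp_rot: [3.141, -0.009, 2.957]
contact_force: [1.1, 1.0, -0.1]
opening: 0.8
```

Request:
{"fn": "carry_out", "kwargs": {
  "increments": [
    [[0.263, -0.088, -0.009, 0, 0, 0.295], [0.263, -0.088, -0.009, 0, 0, 0.295], [0.263, -0.088, -0.009, 0, 0, 0.295], [0.263, -0.088, -0.009, 0, 0, 0.295], [0.263, -0.088, -0.009, 0, 0, 0.295]]
  ]
}}

```text
clock: 24.07
eef_pos: [427.6, -271.7, 148.5]
tcp_rot: [-3.141, -0.003, 2.653]
contact_force: [1.3, -0.5, -0.2]
opening: 0.799
```

Request:
{"fn": "carry_out", "kwargs": {
  "increments": [
    [[0, 0, 0, 0, 0, 0], [0, 0, 0, 0, 0, 0]]
  ]
}}

```text
clock: 24.23
eef_pos: [430.1, -271.9, 148.9]
tcp_rot: [-3.141, -0.001, 2.655]
contact_force: [0.9, 0.3, 0.6]
opening: 0.799
```

```bash
python3 w.py w19 429 -272; python3 -c "
from plan import *
plan([(428,-272,60,152)])"
```

```text
t 24.28 [ 430.  -271.8  148.9] [-3.141e+00 -1.000e-03  2.655e+00] F [-1.   0.7  0.5] op 0.8
ground z 1.3
1604 mean [ 427.3 -273.7] mid [ 427.  -274.8   15.1] ext [68.  42.3 17.1] ax 152.0
rect [ 427.5 -273.5] [23.5 75.8] 61.1
  s -39 [ 462. -292.] w 1.7 mid 0.5 z 17.1
  s -33 [ 456. -289.] w 14.8 mid 0.1 z 19.5
  s -27 [ 451. -286.] w 14.8 mid 0.1 z 19.6
  s -21 [ 446. -283.] w 14.6 mid 0.1 z 19.5
  s -15 [ 441. -281.] w 19.6 mid 0.1 z 22.1
  s -9 [ 435. -278.] w 19.5 mid 0.1 z 22.9
  s -3 [ 430. -275.] w 22.8 mid 0.1 z 23.2
  s 3 [ 425. -272.] w 23.6 mid -0.3 z 23.6
  s 9 [ 419. -269.] w 22.5 mid 0.1 z 23.6
  s 15 [ 414. -267.] w 12.5 mid 0.1 z 19.0
  s 21 [ 409. -264.] w 12.4 mid 0.1 z 18.9
  s 27 [ 403. -261.] w 12.3 mid 0.1 z 18.8
  s 33 [ 398. -258.] w 10.5 mid 0.1 z 17.0
  s 39 [ 393. -255.] w 5.6 mid 0.1 z 15.2
t 24.28 pos [ 430.  -271.8  148.9] yaw 152.1 q [-0.57  0.31  1.97 -0.    0.86 -1.65] F [-1.   0.7  0.5] open 0.8 tip 22.0
  to [ 428. -272.   60.] 152 rows 3 [0.004, -0.003, 0.222, -0.001, -0.001, 0.002]
```

View pics/w19.png

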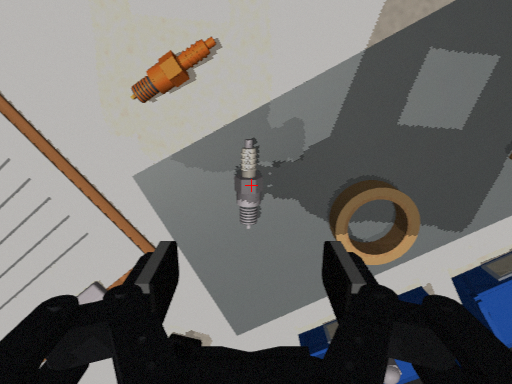

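Request:
{"fn": "carry_out", "kwargs": {
  "increments": [
    [[0.009, -0.007, 0.09, 0, 0, 0], [0.009, -0.007, 0.18, 0, 0, 0], [0.009, -0.007, 0.25, 0, 0, 0], [0.009, -0.007, 0.29, 0, 0, 0], [0.009, -0.007, 0.312, 0, 0, 0]]
  ]
}}

```text
clock: 24.7
eef_pos: [423.9, -271.6, 21.8]
tcp_rot: [-3.141, -0.005, 2.655]
contact_force: [0.5, 0.0, -1.0]
opening: 0.798
```

Request:
{"fn": "carry_out", "kwargs": {
  "increments": [
    [[0, 0, 0, 0, 0, 0], [0, 0, 0, 0, 0, 0], [0, 0, 0, 0, 0, 0], [0, 0, 0, 0, 0, 0], [0, 0, 0, 0, 0, 0]]
  ],
  "hand": 1,
  "squeeze": 40
}}

```text
clock: 25.12
eef_pos: [425.3, -273.1, 25.8]
tcp_rot: [-3.141, 0.001, 2.653]
contact_force: [1.4, 0.9, 4.3]
opening: 0.249
```

Request:
{"fn": "carry_out", "kwargs": {
  "increments": [
    [[0, 0, 0, 0, 0, 0], [0, 0, 0, 0, 0, 0], [0, 0, 0, 0, 0, 0], [0, 0, 0, 0, 0, 0]]
  ]
}}

```text
clock: 25.45
eef_pos: [425.2, -273.1, 25.8]
tcp_rot: [-3.141, 0.001, 2.653]
contact_force: [0.7, 0.9, 6.8]
opening: 0.251
```

Request:
{"fn": "carry_out", "kwargs": {
  "increments": [
    [[0, 0, -0.04, 0, 0, 0], [0, 0, -0.13, 0, 0, 0], [0, 0, -0.24, 0, 0, 0], [0, 0, -0.24, 0, 0, 0], [0, 0, -0.24, 0, 0, 0]]
  ]
}}

```text
clock: 25.87
eef_pos: [426.2, -273.8, 123.5]
tcp_rot: [-3.14, 0.005, 2.653]
contact_force: [0.2, 0.1, -0.9]
opening: 0.253
```

Request:
{"fn": "carry_out", "kwargs": {
  "increments": [
    [[0, 0, 0, 0, 0, 0]]
  ]
}}

```text
clock: 25.95
eef_pos: [424.5, -272.7, 120.9]
tcp_rot: [-3.141, 0.0, 2.653]
contact_force: [-0.3, -0.0, 0.0]
opening: 0.251
```

```bash
python3 w.py w20; python3 -c "
from plan import *
plan([(540,-190,125,170),(655,-105,125,181)])"
```

```text
t 26.0 [ 423.9 -272.3  120. ] [-3.141e+00 -2.000e-03  2.653e+00] F [ 0.1  0.1 -0.6] op 0.249
t 26.0 pos [ 423.9 -272.3  120. ] yaw 152.0 q [-0.57  0.35  2.   -0.    0.8  -1.66] F [ 0.1  0.1 -0.6] open 0.249 tip 22.0
  to [ 540. -190.  125.] 170 rows 4 [-0.16, 0.318, -0.013, 0.0, -0.002, -0.3]
  to [ 655. -105.  125.] 181 rows 4 [-0.246, 0.259, 0.0, 0.0, 0.0, -0.183]
```

View pics/w20.png

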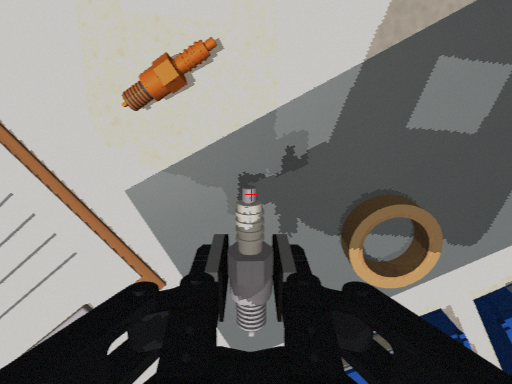

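Request:
{"fn": "carry_out", "kwargs": {
  "increments": [
    [[-0.16, 0.318, -0.013, 0, 0, -0.3], [-0.16, 0.318, -0.013, 0, 0, -0.3], [-0.16, 0.318, -0.013, 0, 0, -0.3], [-0.16, 0.318, -0.013, 0, 0, -0.3]]
  ]
}}

```text
clock: 26.33
eef_pos: [543.5, -187.8, 124.1]
tcp_rot: [3.141, -0.001, 2.973]
contact_force: [0.1, 0.3, 0.5]
opening: 0.252
```

Request:
{"fn": "carry_out", "kwargs": {
  "increments": [
    [[-0.246, 0.259, 0, 0, 0, -0.183], [-0.246, 0.259, 0, 0, 0, -0.183], [-0.246, 0.259, 0, 0, 0, -0.183], [-0.246, 0.259, 0, 0, 0, -0.183], [-0.246, 0.259, 0, 0, 0, -0.183]]
  ]
}}

```text
clock: 26.75
eef_pos: [657.8, -102.3, 123.0]
tcp_rot: [3.141, -0.002, -3.121]
contact_force: [-0.2, -0.4, -1.3]
opening: 0.25
```

Request:
{"fn": "carry_out", "kwargs": {
  "increments": [
    [[0, 0, 0, 0, 0, 0], [0, 0, 0, 0, 0, 0]]
  ]
}}

```text
clock: 26.92
eef_pos: [653.8, -105.4, 123.4]
tcp_rot: [3.141, -0.005, -3.124]
contact_force: [-0.6, -0.6, -0.6]
opening: 0.252
```

```bash
python3 w.py w21; python3 binw.py w21 655 -79
python3 - <<'E'
from h import *
f=np.load("pics/w21.npz");P=pts(f);I=f["img"].astype(int)
b=(I[...,2]>I[...,0]*1.5)
m=~b&(f["range_z"]>0)&(P[...,0]>610)&(P[...,0]<700)&(P[...,1]>-80)&(P[...,1]<-30)&(P[...,2]>8)&(P[...,2]<40)
Q=P[m]; print(m.sum(),Q.min(0),Q.max(0),np.percentile(Q,[1,99],axis=0).round(1))
E
python3 -c "
from plan import *
plan([(655,-105,37,181)])"
```

```text
t 26.97 [ 653.8 -105.8  123.9] [ 3.141 -0.004 -3.125] F [0.7 0.4 0.5] op 0.252
floor z 4.7
front wall x [-2.90000e-02  6.04209e+02] z 108.9 856 [601.3 606.5]
side 1 [  0.026 -19.247] 2646 [-21.3 -14.7]
side -1 [-9.00000e-03 -1.43135e+02] 1421 [-147.3 -130.2]
1953 [616.19106129 -70.60664688   9.68180878] [691.3146527  -46.7099282   27.12420028] [[619.2 -69.7  13.9]
 [688.9 -48.3  26.5]]
t 26.97 pos [ 653.8 -105.8  123.9] yaw -179.0 q [-0.16  0.55  1.64 -0.    0.96 -1.75] F [0.7 0.4 0.5] open 0.252 tip 22.0
  to [ 655. -105.   37.] -179 rows 3 [-0.004, 0.002, 0.217, 0.0, -0.004, 0.0]
```

View pics/w21.png

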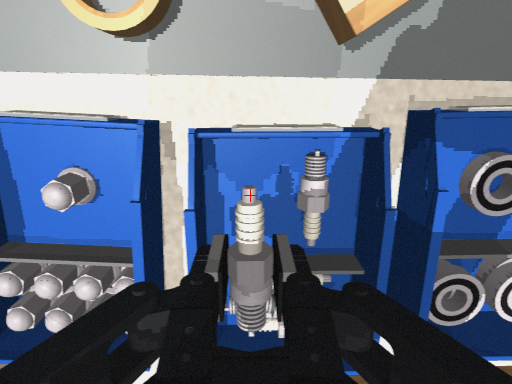

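Request:
{"fn": "carry_out", "kwargs": {
  "increments": [
    [[-0.002, 0, 0.08, 0, -0.004, 0], [-0.002, 0, 0.16, 0, -0.004, 0], [-0.002, 0, 0.2, 0, -0.004, 0], [-0.002, 0, 0.22, 0, -0.004, 0], [-0.002, 0, 0.222, 0, -0.004, 0]]
  ]
}}

```text
clock: 27.38
eef_pos: [654.1, -106.0, 34.6]
tcp_rot: [3.141, -0.001, -3.125]
contact_force: [-1.0, 0.3, 0.7]
opening: 0.251
```

Request:
{"fn": "carry_out", "kwargs": {
  "increments": [
    [[0, 0, 0.003, 0, 0, 0], [0, 0, 0.003, 0, 0, 0], [0, 0, 0.003, 0, 0, 0]]
  ]
}}

```text
clock: 27.63
eef_pos: [657.0, -105.6, 36.7]
tcp_rot: [-3.141, 0.005, -3.124]
contact_force: [-0.2, -0.2, -0.2]
opening: 0.251
```

Request:
{"fn": "carry_out", "kwargs": {
  "increments": [
    [[0, 0, 0.003, 0, 0, 0], [0, 0, 0.003, 0, 0, 0]]
  ]
}}

```text
clock: 27.8
eef_pos: [656.6, -105.4, 34.8]
tcp_rot: [-3.141, 0.004, -3.124]
contact_force: [0.3, 0.8, -1.3]
opening: 0.25
```

Request:
{"fn": "carry_out", "kwargs": {
  "increments": [
    [[0, 0, 0.003, 0, 0, 0], [0, 0, 0.003, 0, 0, 0]]
  ]
}}

```text
clock: 27.97
eef_pos: [656.3, -105.2, 33.0]
tcp_rot: [-3.142, 0.003, -3.124]
contact_force: [0.6, 0.1, 0.9]
opening: 0.245
```

Request:
{"fn": "carry_out", "kwargs": {
  "increments": [
    [[0, 0, 0.003, 0, 0, 0], [0, 0, 0.003, 0, 0, 0]]
  ]
}}

```text
clock: 28.13
eef_pos: [656.5, -105.4, 32.6]
tcp_rot: [-3.141, 0.003, -3.124]
contact_force: [-3.6, 0.9, 8.5]
opening: 0.248
```

Request:
{"fn": "carry_out", "kwargs": {
  "increments": [
    [[0, 0, 0.002, 0, 0, 0], [0, 0, 0.002, 0, 0, 0]]
  ]
}}

```text
clock: 28.3
eef_pos: [656.6, -105.4, 32.3]
tcp_rot: [-3.141, 0.003, -3.124]
contact_force: [-5.4, 1.5, 13.4]
opening: 0.247
```

Contact; release and retreat.

Request:
{"fn": "carry_out", "kwargs": {
  "increments": [
    [[0, 0, -0.004, 0, 0, 0], [0, 0, -0.004, 0, 0, 0], [0, 0, -0.004, 0, 0, 0]]
  ],
  "hand": 0.7
}}

```text
clock: 28.55
eef_pos: [656.4, -104.4, 33.1]
tcp_rot: [3.141, 0.003, -3.124]
contact_force: [-1.7, 5.6, 6.8]
opening: 0.294
```

Request:
{"fn": "carry_out", "kwargs": {
  "increments": [
    [[0, 0, 0, 0, 0, 0], [0, 0, 0, 0, 0, 0], [0, 0, -0.03, 0, 0, 0], [0, 0, -0.13, 0, 0, 0], [0, 0, -0.24, 0, 0, 0]]
  ],
  "hand": 0.64
}}

```text
clock: 28.97
eef_pos: [654.1, -105.1, 125.1]
tcp_rot: [3.141, -0.002, -3.124]
contact_force: [1.4, -0.1, 0.6]
opening: 0.359
```

Request:
{"fn": "carry_out", "kwargs": {
  "increments": [
    [[0, 0, -0.05, 0, 0, 0], [0, 0, -0.05, 0, 0, 0], [0, 0, -0.05, 0, 0, 0]]
  ]
}}

```text
clock: 29.22
eef_pos: [656.8, -105.7, 148.0]
tcp_rot: [-3.141, 0.006, -3.124]
contact_force: [0.2, 0.1, -0.3]
opening: 0.36
```

```bash
python3 w.py w22
```

```text
t 29.27 [ 655.7 -105.5  146.3] [-3.141e+00  3.000e-03 -3.124e+00] F [ 0.1  0.5 -0.4] op 0.36
```

View pics/w22.png

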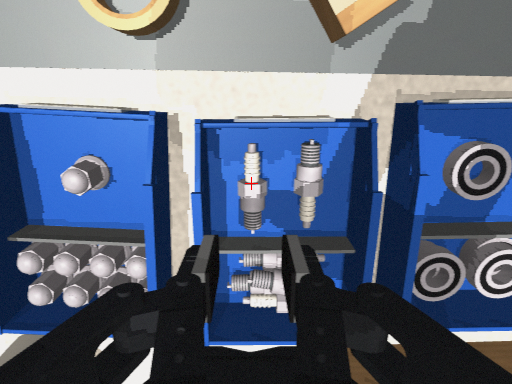

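Request:
{"fn": "carry_out", "kwargs": {
  "increments": [
    [[0.3, 0, -0.25, 0, 0, 0], [0.3, 0, -0.25, 0, 0, 0], [0.3, 0, -0.25, 0, 0, 0], [0.3, 0, -0.25, 0, 0, 0], [0.3, 0, -0.25, 0, 0, 0]]
  ]
}}

```text
clock: 29.68
eef_pos: [532.4, -107.6, 247.8]
tcp_rot: [-3.141, 0.002, -3.125]
contact_force: [2.4, -0.6, -0.2]
opening: 0.36
```

Request:
{"fn": "carry_out", "kwargs": {
  "increments": [
    [[0.1, 0, 0, 0, 0, 0], [0.1, 0, 0, 0, 0, 0], [0.1, 0, 0, 0, 0, 0], [0.1, 0, 0, 0, 0, 0], [0.1, 0, 0, 0, 0, 0]]
  ]
}}

```text
clock: 30.1
eef_pos: [496.5, -108.2, 245.1]
tcp_rot: [3.141, 0.002, -3.124]
contact_force: [0.2, -0.6, -0.0]
opening: 0.358
```

Request:
{"fn": "carry_out", "kwargs": {
  "increments": [
    [[0, 0, 0, 0, 0, 0], [0, 0, 0, 0, 0, 0], [0, 0, 0, 0, 0, 0], [0, 0, 0, 0, 0, 0], [0, 0, 0, 0, 0, 0]]
  ]
}}

```text
clock: 30.52
eef_pos: [495.7, -108.1, 245.6]
tcp_rot: [-3.142, 0.003, -3.124]
contact_force: [-0.1, 0.3, -0.5]
opening: 0.359
```

Run:
```python
from h import *; from rig import optics,sense
f=optics.grab_frame("scene"); cv2.imwrite("pics/end.png",cv2.resize(f["img"][100:384,160:470,::-1],None,fx=2,fy=2,interpolation=cv2.INTER_CUBIC))
P=pts(f)
f2=optics.grab_frame("top"); P2=pts(f2); I=f2["img"].astype(int); cv2.imwrite("pics/endt.png",f2["img"][:,:,::-1])
b=(I[...,2]>I[...,0]*1.5)
for n,x,y in (("bearing",638,78),("pulley",644,251),("nut",649,-240),("pa",654,-58),("pb",655,-105)):
    m=~b&(f2["range_z"]>0)&(abs(P2[...,0]-x)<44)&(abs(P2[...,1]-y)<(22 if n[0]=='p' and n!='pulley' else 45))&(P2[...,2]>8)
    Q=P2[m]; print(n,m.sum(),np.percentile(Q,[2,98],axis=0).round(1).tolist())
s=sense(); print(s["clock"],s["eef_pos"].round(0),s["qvel"].round(3),s["contact_force"].round(1))
```

```text
bearing 268 [[619.5, 59.2, 8.7], [661.9, 101.9, 20.0]]
pulley 448 [[620.6, 225.9, 9.2], [669.0, 275.7, 31.6]]Traceback (most recent call last):
  File "<stdin>", line 8, in <module>
    return _quantile_unchecked(
        a, q, axis, out, overwrite_input, method, keepdims, weights)
    return _ureduce(a,
                    func=_quantile_ureduce_func,
    ...<5 lines>...
                    overwrite_input=overwrite_input,
                    method=method)
    r = func(a, **kwargs)
    result = _quantile(arr,
                       quantiles=q,
    ...<2 lines>...
                       out=out,
                       weights=wgt)
    slices_having_nans = np.isnan(arr[-1, ...])
                                  ~~~^^^^^^^^^
IndexError: index -1 is out of bounds for axis 0 with size 0
```

View pics/end.png

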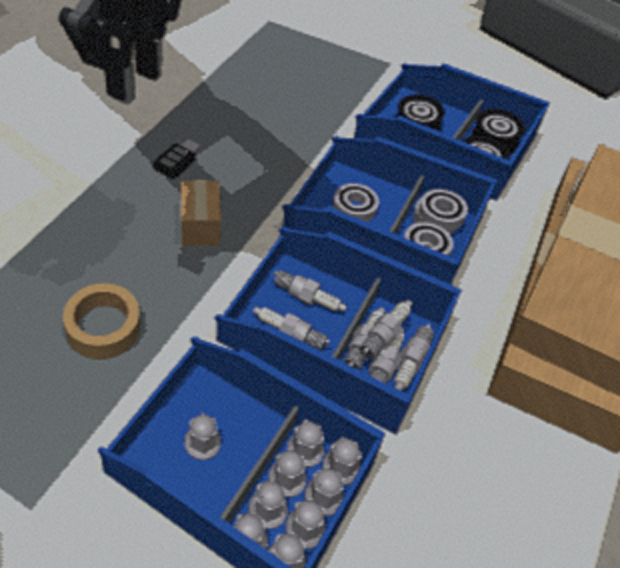

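All five parts sit correctly and the gripper is clear. (The top camera couldn't see the nut because the arm blocks it, but it shows standing in the scene view.) I'm handing the job in.

```bash
python3 -c "
from rig import sense,r
s=sense(); print(s['clock'],abs(s['qvel']).max()); print(r.sign_off())"
```

```text
30.6167 0.001975251226548367
the job is handed in; nothing more can be done
None
```

All five parts are in the front bays of their matching bins, and I handed the job in at about 30.6 s of the 136 s allowed. Each part was lowered until the wrist force showed it touching the floor, then released with a part-opened gripper.

- **Final picture:** the last scene view shows the bearing and pulley flat and the nut standing on its flange. The two plugs lie next to each other, about 47 mm apart, pointing opposite ways. The arm was at rest, away from the bins, and the orange look-alike plug was left alone.
- **Plugs rolled in the grip:** depth readings showed the first plug had turned 30° onto its flats, so it reached the floor on a corner of its hexagon. The second was gripped at the same opening, so it probably did the same. Both settled after release and stayed where they were placed.
- **Incomplete check:** my last numeric check from the top camera covered only the bearing and pulley, because the arm blocked its view of the nut and the check stopped there. The nut and both plugs were confirmed only by eye, in the wrist and scene pictures.
- **Forces:** the highest wrist force I read was about 15 N.

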